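Mount the grinding wheel on the resin-trimming grinder

ROBOT

A 6-joint arm with a two-finger parallel gripper is mounted at the origin on a cart in front of the work surface, level with it; the furniture and walls round the work are solid. World frame = base frame: x ahead of the robot, y to its left, z up, the work surface at z = 0. Lengths are in m, angles in degrees, forces in N, time in s.
With the tool pointing down it reaches from about 0.375 to 0.9 m from the base axis. Payload 3.1 kg.
Tool frame: the origin (TCP) lies midway between the tips of the shut fingers; the grasp point (between the pads) lies 19 mm behind it; z points along the fingers, y is the direction in which the jaws open and shut (so a half turn about z gives the same grasp; the last joint's range is limited). The gripper opens to 87 mm and grips with 3 to 60 N. Pads are 19 mm wide; open, the fingers measure 117 mm over their backs; the gripper's body (75 mm by 190 mm) begins 51 mm behind the grasp point.
Start: joints at [-78.295, 30.224, 82.088, -0, 67.689, -10.227], TCP at [0.233, -0.58, 0.223] pointing down, gripper open.
Joint ranges: [-176.69, 176.69], [-43.24, 126.21], [12.49, 139.97], [-82, 262], [0, 151.66], [-163.58, 163.58]. Speed limits (degrees/s): [159.86, 159.86, 180, 180, 180, 180].

INTERFACE

Orientations are given as a 3x3 rotation matrix whose columns are the frame's x, y, z axes.
In Python, from rig import bot, capture, get_calibration gives the robot as it stands.
- The arm moves only by the tool play_rows, never from a script. Its arguments are lists of equal length, an entry for each row: "fingers": the closure in counts, from 0 (fully open) to 255 (shut); "linear": the shift along the tool's x, y, z in mm, a list of three; "rot": the turn, a rotation vector about the tool's x, y, z in degrees, a list of three. A call has 1 to 20 rows; each row is the pose to reach, as a shift and turn from the pose commanded when the call began, along the tool's axes at that moment; what a row does not reach only later rows make up. A row lasts 1/10 s, in which the tool goes at most 50 mm and 8.59 degrees, less where a joint would pass 70% of its speed; a pose out of reach is approached as far as the arm can. A call with a gripper value outside its range is refused whole. The fingers move at their own pace and stop on an object; the grip force is fixed at half the most. Time passes only in rows, so rows that repeat a pose let the fingers close. It gives the time, the measured TCP pose, the force and the opening at its end, in the units of the state.
- bot.read_state(): the state, without advancing time (a new reading comes with each control period).
- capture(name): name is "scene" or "side" or "wrist"; returns the picture (400x640x3 uint8, red, green, blue); there is no depth.
- get_calibration(name): a dict with "vfov" (degrees; the focal length in pixels is half the picture's height over the tangent of half this angle, whatever the lens; pixels are square), "cx", "cy" (the principal point, pixels), "camera_from_world" (4x4, takes a point from world to camera coordinates). Camera axes: x right, y down, z forward; pixel columns grow to the right and rows downward; lengths in m; the calibration is good to about 2 mm. A picture is of the moment at which its call begins: read the wrist's pose just before it. get_calibration takes no time and is no camera call; for the wrist camera it gives the pose at the moment of the call.
- bot.hand_in(): hands the job in, once; it reports no verdict.
The state is a dict: "time_s": time; "joint_positions": joint angles; "qvel": joint speeds; "tau": joint torques, N m; "position": TCP position; "tcp_rot": TCP orientation; "force": force on the tool from outside, world axes, zero at the start; "moment": the same for the moment, N m; "opening": opening from 0.0 (shut) to 1.0 (fully open).
Only numpy, scipy, OpenCV 4.12 (cv2) and the standard library are available. Lean on these libraries where they do the work, as an engineer would, in place of code of your own. Each camera call takes 0.05 s, during which the arm holds its last target.

TASK

Mount the grinding wheel on the little grinder's spindle: slide the wheel onto the spindle and back to the sprung seat collar, then the square spacer up against the wheel, then the square end cap, pushing it on until the spring latch on the spindle's nose snaps up inside it and holds the stack clamped when you let go. The wheel is brittle, so push by feel and gently, never with much over 2 kg (20 N), and leave the resin blocks, the dish and the loupe where they lie.

Things in the scene. Friction and masses are not known exactly. Their poses are not given: they have to be found in the camera images.
- grinder: white bench grinder, fixed; housing 120 deep, 110 wide, 108 high (mm); origin under its centre on the bench, z up. The front, with the level spindle, looks to its own -x; spindle axis 70 above the bench; low bed (rim 20 high) to 188 ahead of the origin. The feed is locked at an unmeasured setting: the spindle with all its parts may stand 0 to 18 farther in (+x) than sizes given
- spindle_axis (a point): point on the spindle's axis 58 mm before the housing, fixed to the grinder, axes as the grinder's (x into the machine). With the feed fully out it lies in the face of the seat collar (steel, diameter 24) on which the wheel bears; else that face is up to 18 farther to +x. The collar is sprung: it gives from about 5 N on, 1 mm per 2.6 N, and stops hard after 4.2 mm
- nose_axis (a point): point on the spindle's axis, fixed to the grinder, 66.5 mm to -x of spindle_axis; with the feed fully out, the tip of the spindle (else the tip is up to 18 farther to +x). Spindle: round polished rod, diameter 14, its last 8.5 mm tapering to diameter 7 at the tip; parts thread on from here, moving to +x
- latch_key (a joint): brass spring key, 5 mm wide, in the top of the spindle's nose; 0 = out (4.5 mm proud of the rod), to 0.006 m = pushed in. Square side toward the machine, 47.5 mm outside the relaxed collar's face; outer side slopes down to about 59. A part sliding on pushes it in (2 to 6 N along the spindle); it springs out behind the wheel and the spacer, and inside the cap
- wheel: grey grinding wheel, diameter 80 mm, 10 thick, bore 16, about 140 g; origin at its centre, x along the bore. Stands upright in the wheel stand; take it by its two faces at the top
- wheel_stand: grey stand, 46 x 92 mm, 34 high, fixed; origin under its centre, x along the wheel's bore; two cheeks hold the wheel upright, its centre 52 above the bench; lift it straight up
- spacer: aluminium square collar, 34 x 34 mm, 32 long (x), bore 16 right through, about 90 g; origin at the middle of the bore, x along the bore. Lies on a flat, bore level, 17 above the bench; both ends alike
- cap: steel square end cap, 34 x 34 mm, 35 long plus a 3 mm boss on the closed end, 80 g; origin on the bore axis in its open mouth, x out of the mouth (mouth faces the grinder, body to -x). Lip: bore 16, 8 long; behind it a wider chamber with a window, up. Lies on a flat, bore 17 above the bench. Home when the lip is behind the key, the collar pushed in 2.5 mm: 11 to 17 N of push in all
- block_beetle: clear resin block with a beetle, 34 x 70 x 22, loose, to be left alone; origin under its centre
- block_small: clear resin block, 29 x 44 x 20, loose, to be left alone; origin under its centre
- block_spare: clear resin block to the right of the grinder, 30 x 44 x 20, loose, to be left alone; origin under its centre
- dish: petri dish, diameter 68, 15 high, loose, to be left alone; origin under its centre
- loupe: folded pocket loupe, 38 x 30 x 18, loose, to be left alone; origin under its centre
Things that resemble listed ones, but are neither listed nor needed, are in the scene too. What is meant by the wheel is not black, and is the smaller of those in its own colour.

How it is judged:
By the outcome, as a careful person would: the job done as asked, in the order asked, and still so for the second after the job is handed in, with the robot touching nothing.
It also fails if it takes over 69 s, if anything falls off the work surface, if the arm or the gripper's body presses on something with over 40 N, if the wrist force passes 120 N, or if a joint passes its speed limit or range.

## Working session

There is one attempt and no reset: what is moved stays moved. The work goes in short steps, Python scripts to look and compute and a tool call to move; the robot and the scene stay as the last step left them, time stands still between calls to the robot, and variables do not carry over. Pictures are saved under pics/ and viewed, and the job is handed in when it is done.

Besides the shell and the picture viewer there is one more tool, called by a JSON object that holds its "op" and its "data". play_rows: Moves the arm, as the interface text tells. Its arguments: {"type":"object","properties":{"fingers":{"type":"array"},"linear":{"type":"array"},"rot":{"type":"array"}},"required":["fingers","linear","rot"]}

```bash
ls; mkdir -p pics; python3 - <<'E'
from rig import bot,capture,get_calibration
import cv2,numpy as np
s=bot.read_state();print({k:np.round(v,3).tolist() for k,v in s.items()})
for n in ["scene","side","wrist"]:
    c=get_calibration(n);print(n,c['vfov'],c['cx'],c['cy'],[k for k in c]);print(np.round(c['camera_from_world'],3).tolist())
    im=capture(n);np.save(f'pics/{n}0.npy',im);cv2.imwrite(f'pics/{n}0.png',im[:,:,::-1])
E
```

```text
pics
{'time_s': 0.0, 'joint_positions': [-78.296, 30.279, 82.156, -0.002, 67.688, -10.227], 'qvel': [0.025, -0.029, 0.151, -0.026, -0.036, -0.009], 'tau': [0.0, -44.004, -17.659, 0.063, 0.058, -0.0], 'position': [0.233, -0.579, 0.222], 'tcp_rot': [[0.928, 0.374, -0.0], [0.374, -0.928, 0.002], [0.0, -0.002, -1.0]], 'force': [0.123, 0.128, -0.734], 'moment': [0.012, 0.067, 0.016], 'opening': 1.003}
scene 48.08727903645093 322.7471672948681 201.7083823139711 ['vfov', 'cx', 'cy', 'camera_from_world']
[[-0.826, -0.563, 0.011, 0.431], [-0.27, 0.378, -0.885, 0.217], [0.494, -0.735, -0.465, 1.103], [0.0, 0.0, 0.0, 1.0]]
side 51.45948319305962 313.1934044848411 199.8495633214394 ['vfov', 'cx', 'cy', 'camera_from_world']
[[0.968, -0.251, -0.022, -0.495], [-0.132, -0.432, -0.892, 0.132], [0.214, 0.866, -0.451, 1.068], [0.0, 0.0, 0.0, 1.0]]
wrist 60.38561785177146 319.6543853237858 201.45428077500185 ['vfov', 'cx', 'cy', 'camera_from_world']
[[0.373, -0.928, -0.002, -0.624], [-0.891, -0.359, 0.277, -0.034], [-0.258, -0.102, -0.961, 0.392], [0.0, 0.0, 0.0, 1.0]]
```

View pics/scene0.png

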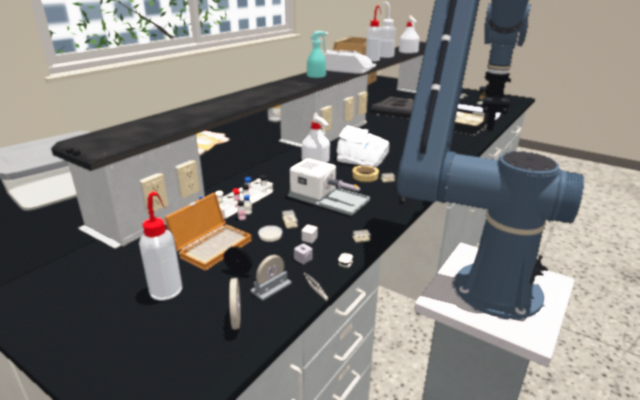

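View pics/side0.png

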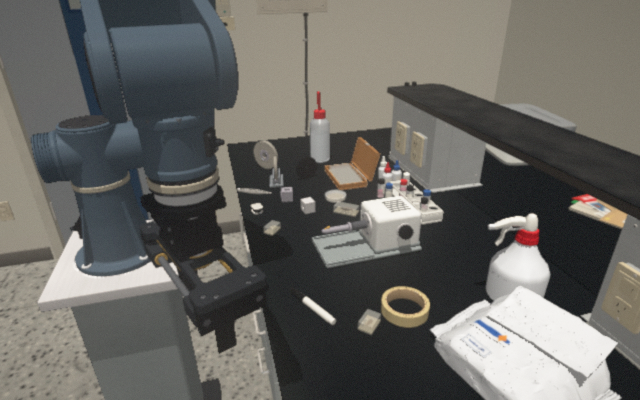

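View pics/wrist0.png

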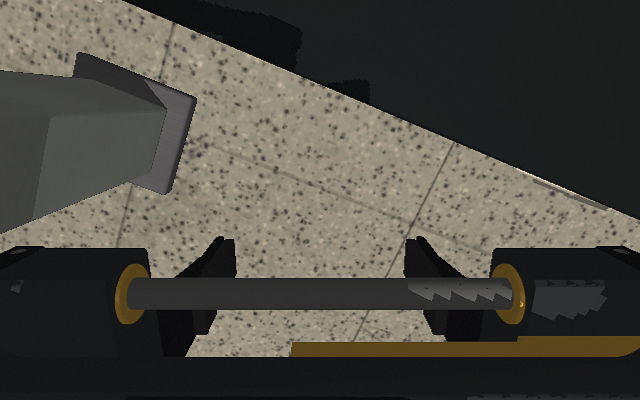

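The scene picture shows the grinder at about (320,185). A grey wheel sits in the stand at (270,275), with another grey disc at (235,303) and a black one at (237,262). Two square parts are at (310,233) and (303,254). I'll enlarge these next.

```bash
cat > h.py <<'E'
import numpy as np,cv2
from rig import bot,capture,get_calibration
def K(c):
    f=200/np.tan(np.radians(c['vfov']/2));return f
def ray(c,u,v):
    T=np.array(c['camera_from_world']);R=T[:3,:3];o=-R.T@T[:3,3]
    d=R.T@np.array([(u-c['cx'])/K(c),(v-c['cy'])/K(c),1]);return o,d/np.linalg.norm(d)
def onz(c,u,v,z):
    o,d=ray(c,u,v);return o+d*(z-o[2])/d[2]
def proj(c,p):
    T=np.array(c['camera_from_world']);q=T[:3,:3]@np.array(p)+T[:3,3];return np.array([c['cx']+K(c)*q[0]/q[2],c['cy']+K(c)*q[1]/q[2]])
def tri(rs):
    A=np.zeros((3,3));b=np.zeros(3)
    for o,d in rs:
        P=np.eye(3)-np.outer(d,d);A+=P;b+=P@o
    x=np.linalg.solve(A,b);return x,[np.linalg.norm((np.eye(3)-np.outer(d,d))@(x-o)) for o,d in rs]
def crop(im,x0,y0,x1,y1,s,name):
    cv2.imwrite(name,cv2.resize(im[y0:y1,x0:x1,::-1],None,fx=s,fy=s,interpolation=cv2.INTER_CUBIC))
E
python3 - <<'E'
from h import *
a=np.load('pics/scene0.npy');b=np.load('pics/side0.npy')
crop(a,210,150,410,300,4,'pics/s1.png');crop(b,230,130,430,270,4,'pics/d1.png')
cs,cd=get_calibration('scene'),get_calibration('side')
for n,c,u,v,z in [('wheel',cs,270,270,.052),('wheeld',cd,265,155,.05),('other',cs,235,303,.05),('blk',cs,237,262,0),('sq1',cs,310,233,.017),('sq2',cs,303,254,.017),('sq1d',cd,308,205,.017),('sq2d',cd,287,194,.017),('grinder',cs,313,180,.09)]:
    print(n,np.round(onz(c,u,v,z),3))
E
```

```text
wheel [0.463 0.313 0.052]
wheeld [0.445 0.45  0.05 ]
other [0.449 0.446 0.05 ]
blk [0.605 0.283 0.   ]
sq1 [0.516 0.074 0.017]
sq2 [0.469 0.172 0.017]
sq1d [0.516 0.078 0.017]
sq2d [0.47  0.17  0.017]
grinder [ 0.628 -0.099  0.09 ]
```

View pics/s1.png

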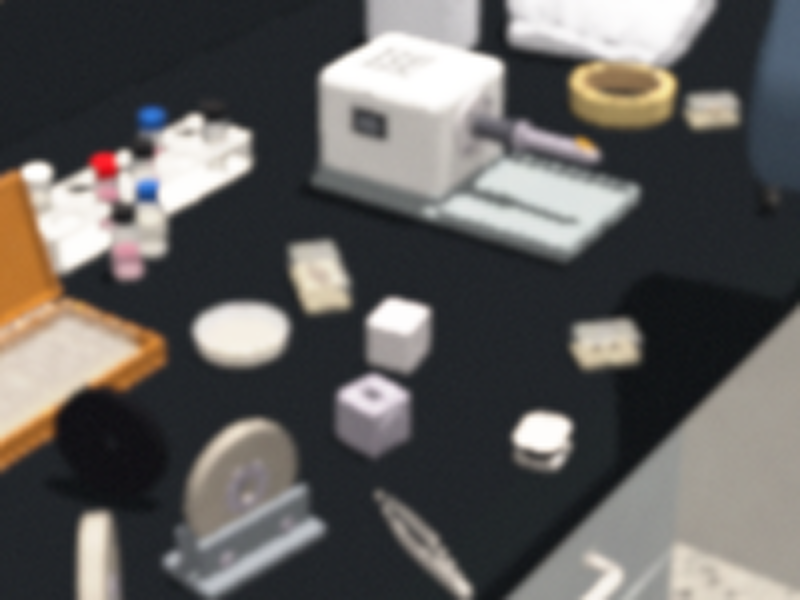

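View pics/d1.png

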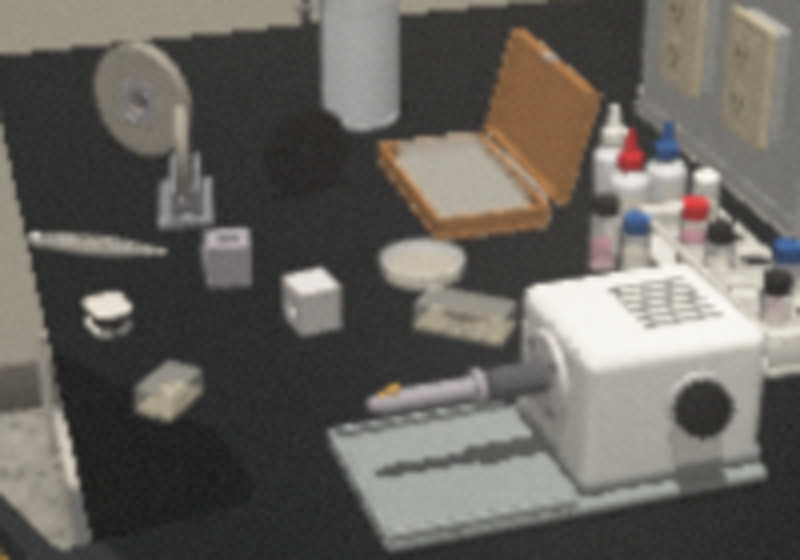

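```bash
python3 - <<'E'
from h import *
cs,cd,cw=[get_calibration(n) for n in('scene','side','wrist')]
s=bot.read_state()
o,d=ray(cw,320,200);R=np.array(s['tcp_rot']);p=np.array(s['position'])
print('cam in tool',R.T@(o-p),'axis in tool',R.T@d, 'cam x in tool',R.T@np.array(cw['camera_from_world'])[0,:3])
def t(n,a,b):
    x,r=tri([ray(cs,210+a[0]/4,150+a[1]/4),ray(cd,230+b[0]/4,130+b[1]/4)]);print(n,np.round(x,4),np.round(r,4))
t('tip',(601,155),(369,405))
t('entry',(483,128),(553,372))
t('hous top front-L',(322,75),(527,290)) # 
t('hous top corner R',(437,120) ,(527,290))
t('bed corner front',(566,258),(333,425))
for n,q in [('stand near',(205,595)),('stand right',(325,525)),('stand left',(165,560))]:
    print(n,np.round(onz(cs,210+q[0]/4,150+q[1]/4,0),3))
for n,q,z in [('capside',(373,455),0),('cap top l',(336,402),.034),('cap top n',(375,425),.034),('cap top r',(411,402),.034),('cap top far',(375,376),.034),
 ('sp l',(369,332),.034),('sp n',(405,345),.034),('sp r',(431,316),.034),('sp f',(395,297),.034)]:
    print(n,np.round(onz(cs,210+q[0]/4,150+q[1]/4,z),3))
for n,q,z in [('D cap l',(203,240),.034),('capn',(208,258),.034),('D sp n',(303,300),.034),('sp l',(283,278),.034),('sp r',(342,290),.034),('sp f',(322,268),.034)]:
    print(n,np.round(onz(cd,230+q[0]/4,130+q[1]/4,z),3))
E
```

```text
cam in tool [ 7.55050463e-02  5.40677299e-05 -1.63017248e-01] axis in tool [-0.27346348  0.00120858  0.96188163] cam x in tool [-3.47890327e-04  9.99999891e-01 -3.10072400e-04]
tip [ 0.4916 -0.1668  0.0711] [0.0008 0.0008]
entry [ 0.6067 -0.1639  0.0688] [0.0059 0.0059]
hous top front-L [ 0.6571 -0.0576  0.1046] [0.0378 0.0378]
hous top corner R [ 0.6117 -0.1047  0.0965] [0.005 0.005]
bed corner front [ 0.483  -0.097   0.0141] [0.0046 0.0046]
stand near [0.453 0.359 0.   ]
stand right [0.436 0.266 0.   ]
stand left [0.495 0.349 0.   ]
capside [0.456 0.188 0.   ]
cap top l [0.483 0.192 0.034]
cap top n [0.446 0.199 0.034]
cap top r [0.443 0.164 0.034]
cap top far [0.481 0.152 0.034]
sp l [0.518 0.109 0.034]
sp n [0.487 0.108 0.034]
sp r [0.494 0.066 0.034]
sp f [0.531 0.059 0.034]
D cap l [0.451 0.169 0.034]
capn [0.449 0.136 0.034]
D sp n [0.502 0.048 0.034]
sp l [0.496 0.087 0.034]
sp r [0.533 0.055 0.034]
sp f [0.528 0.094 0.034]
```

{"op": "play_rows", "data": {"fingers": [0, 0, 0, 0, 0, 0, 0, 0, 0, 0, 0, 0, 0], "linear": [[421, -196, 72], [421, -196, 72], [421, -196, 72], [421, -196, 72], [421, -196, 72], [421, -196, 72], [421, -196, 72], [421, -196, 72], [421, -196, 72], [421, -196, 72], [421, -196, 72], [421, -196, 72], [421, -196, 72]], "rot": [[0, 0, -68], [0, 0, -68], [0, 0, -68], [0, 0, -68], [0, 0, -68], [0, 0, -68], [0, 0, -68], [0, 0, -68], [0, 0, -68], [0, 0, -68], [0, 0, -68], [0, 0, -68], [0, 0, -68]]}}

```text
time_s: 1.45
position: [0.5501, -0.2417, 0.1507]
tcp_rot: [[0.002, 1.0, -0.0], [1.0, -0.002, -0.0], [-0.0, -0.0, -1.0]]
force: [0.2, 0.1, -0.6]
opening: 1.003
```

```bash
cat > snap.py <<'E'
import sys,pickle
from h import *
def snap(cam,name):
    s=bot.read_state();c=get_calibration(cam);im=capture(cam)
    pickle.dump((s,c,im),open(f'pics/{name}.pkl','wb'));cv2.imwrite(f'pics/{name}.png',im[:,:,::-1])
    print(s['time_s'],np.round(s['position'],4),'yaw',round(np.degrees(np.arctan2(s['tcp_rot'][1][0],s['tcp_rot'][0][0])),2),np.round(s['joint_positions'],1),np.round(s['force'],2))
def load(name): return pickle.load(open(f'pics/{name}.pkl','rb'))
if __name__=='__main__': snap(sys.argv[1],sys.argv[2])
E
python3 snap.py wrist w1
```

```text
1.45 [ 0.5501 -0.2417  0.1507] yaw 89.86 [-34.4  33.4  89.5  -0.   57.  -34.2] [ 0.24  0.09 -0.64]
```

View pics/w1.png

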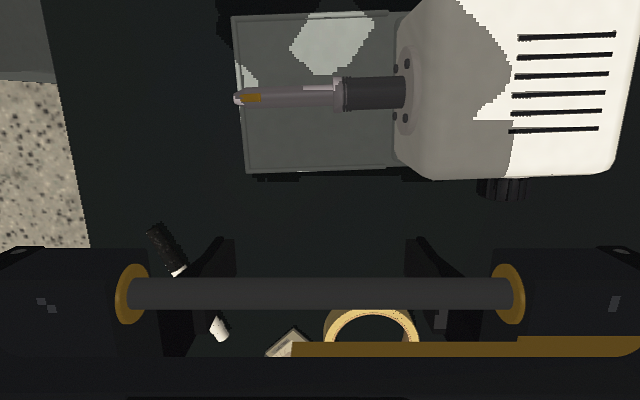

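The spindle runs from its tip at (234,98) through the brass key at (250,98) to the collar at (337,94). The housing face is at about (397..410,92). I'll zoom in.

```bash
python3 - <<'E'
from snap import *
s,c,im=load('w1')
crop(im,225,60,425,130,4,'pics/w1c.png')
g=im.astype(int).sum(2)
for u in [232,236,240,246,255,265,280,300,320,330,334,337,340,345,360,380]:
    print(u,g[70:125,u].tolist() if u in(280,) else '', end='')
print()
for u in (265,280,290,300): print(u,list(zip(range(80,116),map(tuple,im[80:116,u].tolist())))[::1] if u==280 else '')
print([tuple(x) for x in im[97,228:262].tolist()])
print([tuple(x) for x in im[94,325:350].tolist()])
E
```

```text
232 236 240 246 255 265 280 [240, 238, 239, 238, 237, 235, 236, 237, 236, 237, 238, 236, 236, 240, 239, 240, 239, 242, 246, 252, 247, 246, 253, 269, 287, 283, 269, 256, 245, 242, 241, 242, 244, 239, 235, 234, 230, 221, 232, 229, 234, 235, 233, 232, 231, 235, 230, 233, 229, 226, 229, 229, 228, 228, 232]300 320 330 334 337 340 345 360 380 
265 
280 [(80, (80, 81, 77)), (81, (79, 81, 76)), (82, (79, 81, 76)), (83, (80, 82, 78)), (84, (80, 82, 77)), (85, (80, 82, 78)), (86, (84, 77, 78)), (87, (84, 79, 79)), (88, (85, 80, 81)), (89, (88, 82, 82)), (90, (86, 80, 81)), (91, (86, 80, 80)), (92, (88, 82, 83)), (93, (93, 87, 89)), (94, (99, 94, 94)), (95, (97, 93, 93)), (96, (94, 87, 88)), (97, (88, 84, 84)), (98, (84, 80, 81)), (99, (84, 79, 79)), (100, (83, 79, 79)), (101, (84, 79, 79)), (102, (85, 80, 79)), (103, (83, 78, 78)), (104, (82, 77, 76)), (105, (81, 76, 77)), (106, (79, 75, 76)), (107, (76, 73, 72)), (108, (78, 79, 75)), (109, (77, 78, 74)), (110, (78, 80, 76)), (111, (78, 81, 76)), (112, (78, 80, 75)), (113, (78, 79, 75)), (114, (77, 79, 75)), (115, (78, 81, 76))]
290 
300 
[(29, 33, 34), (27, 30, 33), (27, 31, 32), (24, 29, 30), (19, 23, 24), (129, 123, 122), (173, 161, 162), (101, 93, 93), (78, 74, 75), (81, 75, 77), (80, 76, 76), (80, 75, 78), (86, 76, 70), (87, 78, 71), (100, 81, 48), (108, 83, 31), (107, 80, 23), (108, 81, 24), (108, 81, 24), (107, 80, 25), (107, 80, 26), (107, 80, 22), (108, 80, 24), (107, 82, 25), (108, 82, 27), (109, 81, 25), (109, 81, 26), (109, 82, 25), (110, 84, 28), (110, 82, 26), (115, 86, 27), (113, 84, 25), (101, 79, 37), (91, 86, 85)]
[(96, 91, 92), (97, 91, 92), (97, 90, 92), (96, 91, 91), (95, 90, 91), (95, 91, 91), (94, 89, 90), (95, 89, 90), (82, 75, 76), (88, 82, 83), (90, 84, 84), (92, 85, 87), (92, 86, 87), (93, 88, 88), (94, 89, 91), (98, 91, 93), (98, 94, 93), (89, 85, 85), (68, 66, 65), (49, 47, 48), (57, 55, 55), (80, 76, 76), (49, 48, 48), (47, 45, 48), (50, 48, 51)]
```

View pics/w1c.png

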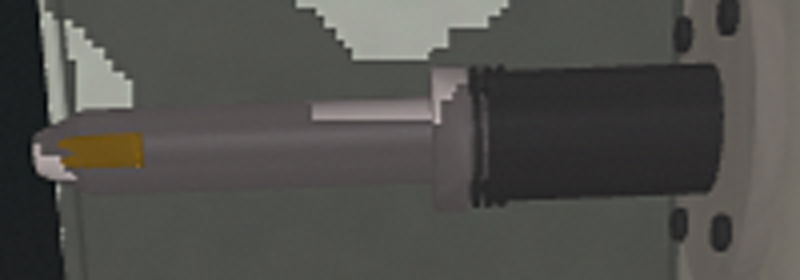

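```bash
python3 - <<'E'
from snap import *
s,c,im=load('w1')
I=im.astype(int);m=(I[:,:,0]-I[:,:,1])>=2
pts=[]
for u in range(264,302,2):
    col=np.where(m[78:116,u])[0]+78
    a,b=col.min()-.5,col.max()+.5
    A,B=onz(c,u,a,.07),onz(c,u,b,.07)
    pts.append((A+B)/2); 
    if u%10==0: print(u,a,b,1e3*abs(A-B)[1])
pts=np.array(pts);k=np.polyfit(pts[:,0],pts[:,1],1);print('slope deg',np.degrees(np.arctan(k[0])),'y at tip .49',np.polyval(k,.49),'at .59',np.polyval(k,.59), 'res',np.std(pts[:,1]-np.polyval(k,pts[:,0])))
for n,u,v,z in [('tip',232.6,98.5,.07),('key sq top',260.3,97,.0815),('collar edge',332.7,94,.082),('collar edge side',333.2,111,.07),('housing hinge?',405,92,.07),('coll rear',342.5,94,.082)]:
    print(n,np.round(onz(c,u,v,z),4))
E
```

```text
270 86.5 107.5 13.626920533959114
280 85.5 107.5 14.265224649372744
290 85.5 106.5 13.606526150392511
300 84.5 106.5 14.243883203738427
slope deg 1.881156097887344 y at tip .49 -0.16327727206550852 at .59 -0.15999285505397792 res 0.00014325710379889308
tip [ 0.4906 -0.1634  0.07  ]
key sq top [ 0.5113 -0.1627  0.0815]
collar edge [ 0.5581 -0.1609  0.082 ]
collar edge side [ 0.559  -0.1718  0.07  ]
housing hinge? [ 0.6074 -0.1595  0.07  ]
coll rear [ 0.5644 -0.161   0.082 ]
```

{"op": "play_rows", "data": {"fingers": [0, 0, 0, 0, 0, 0, 0, 0, 0], "linear": [[287, -60, 0], [287, -60, 0], [287, -60, 0], [287, -60, 0], [287, -60, 0], [287, -60, 0], [287, -60, 0], [287, -60, 0], [287, -60, 0]], "rot": [[0, 0, 0], [0, 0, 0], [0, 0, 0], [0, 0, 0], [0, 0, 0], [0, 0, 0], [0, 0, 0], [0, 0, 0], [0, 0, 0]]}}

```text
time_s: 2.4
position: [0.492, 0.0448, 0.1509]
tcp_rot: [[0.003, 1.0, 0.001], [1.0, -0.003, -0.001], [-0.001, 0.001, -1.0]]
force: [-1.0, 0.4, 0.0]
opening: 0.997
```

```bash
python3 snap.py wrist w2
```

```text
2.4 [0.492  0.0448 0.1509] yaw 89.82 [ -7.8  26.5 104.8  -0.   48.6  -7.6] [-0.97  0.4   0.02]
```

View pics/w2.png

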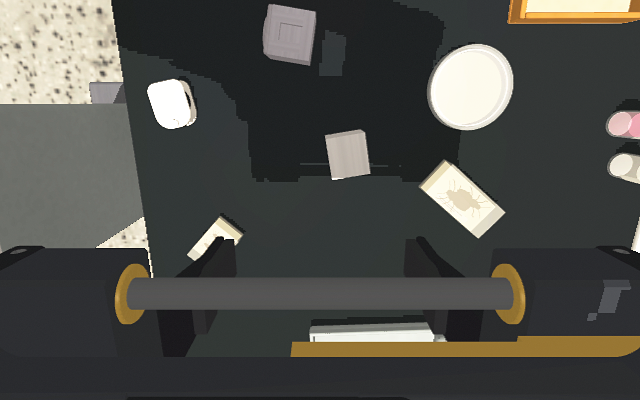

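```bash
python3 - <<'E'
from snap import *
s,c,im=load('w2')
crop(np.clip(im.astype(int)*2,0,255).astype(np.uint8),240,0,400,190,4,'pics/w2c.png')
E
```

```text
(no output)
```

View pics/w2c.png

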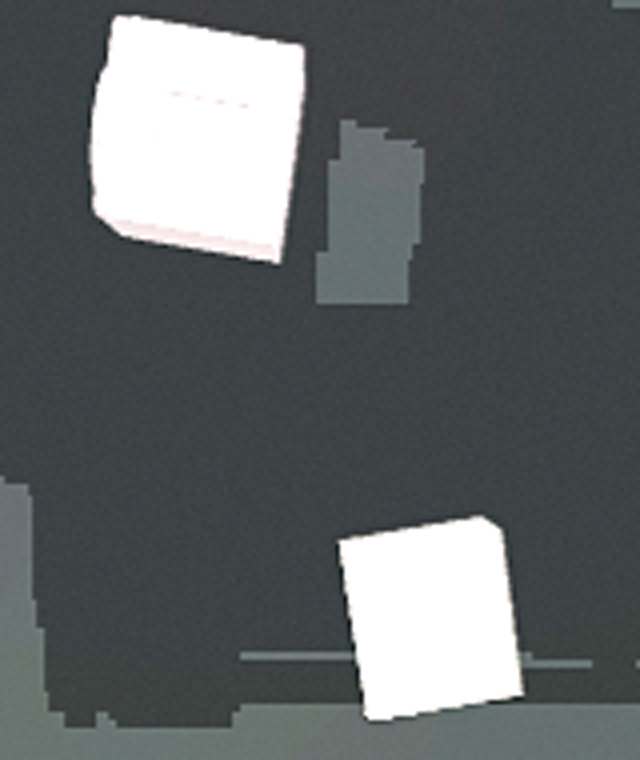

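The cap is at (290,35), with its boss on the image left (world -x), so the mouth faces +x. The spacer is at (348,154), with the bore face toward -x as seen in the side view. Next I'll measure the top faces.

```bash
python3 - <<'E'
from snap import *
s,c,im=load('w2')
I=im.astype(int)
crop(im,240,0,400,190,4,'pics/w2d.png')
for n,(x0,y0,x1,y1) in dict(cap=(255,0,322,72),sp=(318,122,378,186)).items():
    sub=I[y0:y1,x0:x1]; m=((sub.sum(2)>150)&(sub[:,:,0]-sub[:,:,1]>2)).astype(np.uint8) if 1 else 0
    print(n,m.sum())
    cs,_=cv2.findContours(m,cv2.RETR_EXTERNAL,cv2.CHAIN_APPROX_NONE);k=max(cs,key=cv2.contourArea)[:,0,:]+[x0,y0]
    P=np.array([onz(c,u,v,.034)[:2]*1000 for u,v in k],np.float32)
    r=cv2.minAreaRect(P);print(r)
    ap=cv2.approxPolyDP(k.reshape(-1,1,2),2.0,True)[:,0];print(ap.tolist(),[np.round(onz(c,u,v,.034)[:2]*1000,1).tolist() for u,v in ap])
E
```

```text
cap 2712
((468.6948547363281, 168.91534423828125), (37.29512405395508, 38.167747497558594), 80.55992889404297)
[[268, 4], [262, 36], [264, 53], [273, 59], [309, 65], [315, 12]] [[454.6, 189.2], [449.2, 167.9], [450.1, 156.2], [456.7, 152.0], [483.9, 147.7], [488.7, 183.8]]
sp 1801
((514.5272827148438, 79.54779052734375), (32.70326614379883, 37.68158721923828), 9.594619750976562)
[[363, 131], [353, 130], [325, 135], [331, 177], [343, 178], [370, 173]] [[526.5, 98.2], [518.5, 99.0], [496.1, 95.2], [501.1, 60.7], [511.1, 59.9], [533.4, 64.0]]
```

View pics/w2d.png

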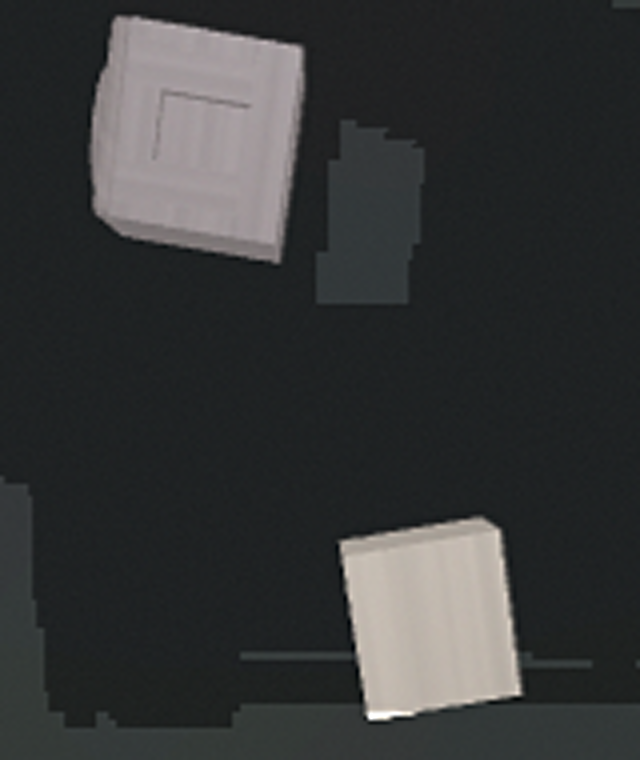

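```bash
python3 - <<'E'
from snap import *
s,c,im=load('w2')
for n,q in dict(cap=[(118,18),(303,46),(283,246),(102,212)],sp=[(342,556),(502,531),(521,695),(367,711)]).items():
    P=np.array([onz(c,240+a/4-.4,b/4-.4,.034)[:2]*1000 for a,b in q]);print(n,np.round(P,1).tolist(),'ctr',P.mean(0))
    for i in range(4):
        d=P[(i+1)%4]-P[i];print(round(np.linalg.norm(d),1),round(np.degrees(np.arctan2(d[1],d[0])),1))
E
```

```text
cap [[455.4, 189.1], [489.0, 184.4], [485.0, 150.4], [450.9, 156.5]] ctr [470.06907522 170.11142931]
33.9 -7.9
34.2 -96.8
34.5 169.9
32.9 82.2
sp [[496.2, 92.3], [528.2, 97.1], [533.3, 63.7], [501.4, 60.5]] ctr [514.78269762  78.40278655]
32.4 8.6
33.8 -81.4
32.0 -174.2
32.3 99.3
```

{"op": "play_rows", "data": {"fingers": [0, 0, 0, 0, 0, 0], "linear": [[195, -42, 0], [195, -42, 0], [195, -42, 0], [195, -42, 0], [195, -42, 0], [195, -42, 0]], "rot": [[0, 0, 0], [0, 0, 0], [0, 0, 0], [0, 0, 0], [0, 0, 0], [0, 0, 0]]}}

```text
time_s: 3.05
position: [0.4499, 0.2413, 0.1505]
tcp_rot: [[0.0, 1.0, 0.0], [1.0, -0.0, -0.0], [-0.0, 0.0, -1.0]]
force: [0.5, -0.2, 0.3]
opening: 1.003
```

```bash
python3 snap.py wrist w3
```

```text
3.05 [0.4499 0.2413 0.1505] yaw 89.99 [ 15.7  27.6 102.5  -0.   49.9  15.7] [ 0.52 -0.2   0.29]
```

View pics/w3.png

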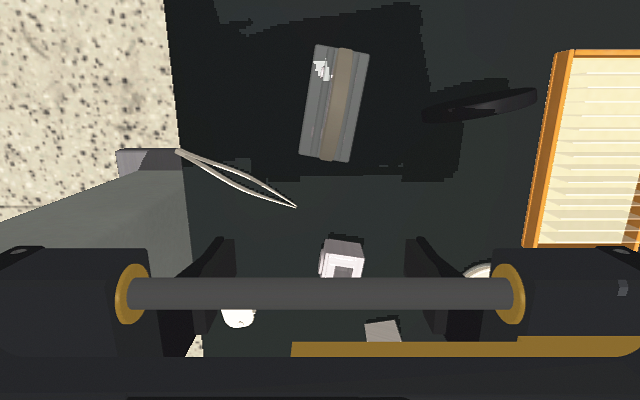

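Candidates for the wheel are all in the scene picture. The grey disc in the stand is at (270,270), a larger grey upright disc is at (235,303), and a black disc is at (237,262). The one in the stand should be the 80 mm wheel; I'll check its diameter.

```bash
python3 - <<'E'
from snap import *
s,c,im=load('w3')
crop(im,285,30,385,175,4,'pics/w3c.png')
cs=get_calibration('scene');cd=get_calibration('side')
T=tri([ray(cs,210+262/4,150+420/4),ray(cd,230+180/4,130+105/4)]);print('stand wheel top',T)
T=tri([ray(cs,210+100/4,150+512/4),ray(cd,230+130/4,130+40/4)]);print('other grey top',T)
a=np.load('pics/scene0.npy');crop(a,215,235,305,335,5,'pics/s2.png')
E
```

```text
stand wheel top (array([0.45680619, 0.30119089, 0.09460882]), [np.float64(0.004070399242140246), np.float64(0.004070399242140341)])
other grey top (array([0.4425135 , 0.44177782, 0.11373352]), [np.float64(0.004031827073849279), np.float64(0.0040318270738490284)])
```

View pics/w3c.png

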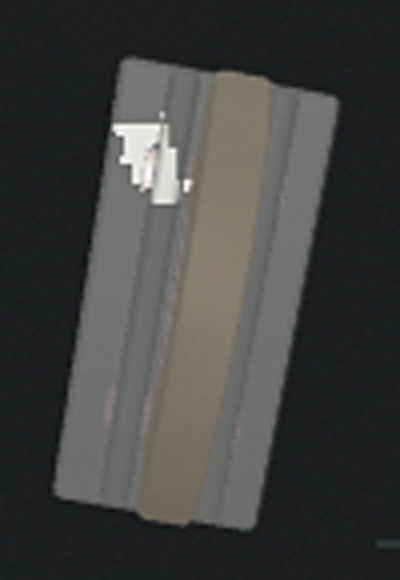

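View pics/s2.png

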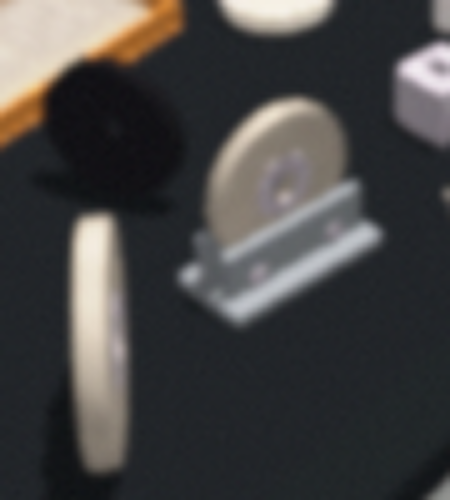

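```bash
python3 - <<'E'
from snap import *
s,c,im=load('w3')
f=lambda a,b,z: onz(c,285+a/4-.4,30+b/4-.4,z)[:2]*1000
for z in (0.,.006):
    P=np.array([f(*q,z) for q in [(122,57),(338,97),(255,529),(55,497)]]);print(z,'stand ctr',P.mean(0))
    for i in range(4):
        d=P[(i+1)%4]-P[i];print(round(np.linalg.norm(d),1),round(np.degrees(np.arctan2(d[1],d[0])),1))
top=(f(217,73,.052)+f(268,80,.052))/2;bot=(f(141,516,.052)+f(188,524,.052))/2
print('wheel ends',top,bot,(top+bot)/2,np.linalg.norm(top-bot),np.degrees(np.arctan2(*(top-bot)[::-1])))
# middle rows of top rim at z .092
for v in (280,300,320): pass
I=im[30:175,285:385].astype(int)
for v in (60,75,90):
    m=np.where(I[v-30+0,:,0]-I[v-30,:,2]>15)[0];print(v,m.min(),m.max(),onz(c,285+(m.min()+m.max())/2,v,.092)[:2]*1000,onz(c,285+m.min()-.5,v,.092)[:2]*1000-onz(c,285+m.max()+.5,v,.092)[:2]*1000)
E
```

```text
0.0 stand ctr [460.69319744 313.95312607]
46.2 -9.7
93.2 -99.5
46.4 170.8
93.6 80.4
0.006 stand ctr [460.47292942 314.01600592]
45.3 -9.7
91.4 -99.5
45.5 170.8
91.8 80.4
wheel ends [467.39356736 352.99019133] [454.05734609 274.76200909] [460.72545673 313.87610021] 79.35681000392424 80.32531218206469
60 51 66 [463.69750576 341.28832652] [-9.59019066e+00  3.85587464e-03]
75 47 65 [462.34106001 332.83060579] [-1.15184224e+01  5.04420963e-03]
90 47 62 [461.56649347 324.17706315] [-9.81183952e+00  4.65685431e-03]
```

{"op": "play_rows", "data": {"fingers": [0, 0, 0, 0, 0, 0, 255, 255, 255, 255, 255, 255, 255], "linear": [[72.6, 10.8, 0], [72.6, 10.8, 0], [72.6, 10.8, 40], [72.6, 10.8, 81.5], [72.6, 10.8, 81.5], [72.6, 10.8, 81.5], [72.6, 10.8, 81.5], [72.6, 10.8, 81.5], [72.6, 10.8, 81.5], [72.6, 10.8, 81.5], [72.6, 10.8, 81.5], [72.6, 10.8, 81.5], [72.6, 10.8, 81.5]], "rot": [[0, 0, 8], [0, 0, 9.6], [0, 0, 9.6], [0, 0, 9.6], [0, 0, 9.6], [0, 0, 9.6], [0, 0, 9.6], [0, 0, 9.6], [0, 0, 9.6], [0, 0, 9.6], [0, 0, 9.6], [0, 0, 9.6], [0, 0, 9.6]]}}

```text
time_s: 4.4
position: [0.4602, 0.3141, 0.0691]
tcp_rot: [[0.168, 0.986, 0.0], [0.986, -0.168, 0.0], [0.0, 0.0, -1.0]]
force: [-1.0, 0.6, 0.8]
opening: 0.446
```

```bash
python3 snap.py wrist w4
```

```text
4.4 [0.4602 0.3141 0.0691] yaw 80.35 [22.8 37.9 98.9 -0.  43.2 32.5] [-0.95  0.57  0.75]
```

View pics/w4.png

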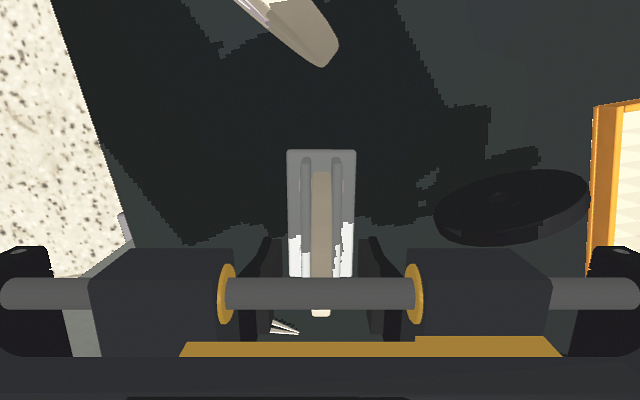

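The fingers straddle the wheel and are still closing.

{"op": "play_rows", "data": {"fingers": [255, 255, 255, 255, 255, 255, 255], "linear": [[0, 0, 0], [0, 0, 0], [0, 0, 0], [0, 0, 0], [0, 0, 0], [0, 0, 0], [0, 0, 0]], "rot": [[0, 0, 0], [0, 0, 0], [0, 0, 0], [0, 0, 0], [0, 0, 0], [0, 0, 0], [0, 0, 0]]}}

```text
time_s: 5.15
position: [0.4602, 0.314, 0.069]
tcp_rot: [[0.168, 0.986, -0.0], [0.986, -0.168, -0.0], [-0.0, -0.0, -1.0]]
force: [0.1, 0.7, -0.5]
opening: 0.111
```

{"op": "play_rows", "data": {"fingers": [255, 255, 255, 255, 255, 255, 255, 255, 255, 255, 255, 255, 255, 255, 255, 255, 255, 255, 255], "linear": [[0, 0, -40], [0, 0, -85], [-50, 7, -85], [-98, 14, -85], [-146, 21, -85], [-194, 28, -85], [-242, 35, -85], [-290, 42, -85], [-338, 49, -85], [-386, 56, -85], [-434, 63, -85], [-473.6, 70.3, -85], [-473.6, 70.3, -85], [-473.6, 70.3, -60], [-473.6, 70.3, -35], [-473.6, 70.3, -18], [-473.6, 70.3, -18], [-473.6, 70.3, -18], [-473.6, 70.3, -18]], "rot": [[0, 0, 0], [0, 0, 0], [0, 0, -2], [0, 0, -4], [0, 0, -6], [0, 0, -8], [0, 0, -10], [0, 0, -11.5], [0, 0, -11.5], [0, 0, -11.5], [0, 0, -11.5], [0, 0, -11.5], [0, 0, -11.5], [0, 0, -11.5], [0, 0, -11.5], [0, 0, -11.5], [0, 0, -11.5], [0, 0, -11.5], [0, 0, -11.5]]}}

```text
time_s: 7.05
position: [0.4506, -0.1646, 0.0879]
tcp_rot: [[-0.033, 0.999, 0.001], [0.999, 0.033, -0.001], [-0.001, 0.001, -1.0]]
force: [0.3, -1.3, -1.1]
opening: 0.116
```

```bash
python3 snap.py wrist w5; python3 snap.py scene s5;python3 snap.py side d5; python3 - <<'E'
from snap import *
crop(load('s5')[2],290,140,410,230,6,'pics/s5c.png')
crop(load('d5')[2],280,180,420,270,5,'pics/d5c.png')
E
```

```text
7.05 [ 0.4506 -0.1646  0.0879] yaw 91.86 [-33.4  32.2 109.6   0.   38.1 -35.3] [ 0.26 -1.28 -1.11]
7.1 [ 0.4507 -0.1648  0.088 ] yaw 91.85 [-33.5  32.2 109.6   0.   38.1 -35.3] [-0.25 -0.65 -1.15]
7.15 [ 0.4507 -0.1648  0.088 ] yaw 91.86 [-33.5  32.2 109.6   0.   38.1 -35.3] [-0.15  0.34 -1.24]
```

View pics/w5.png

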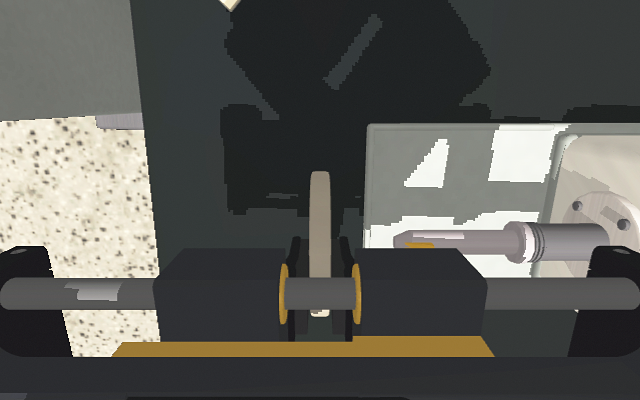

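View pics/d5c.png

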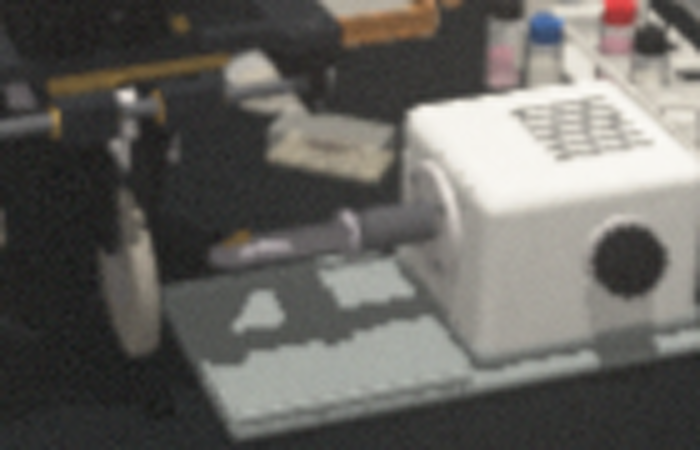

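View pics/s5c.png

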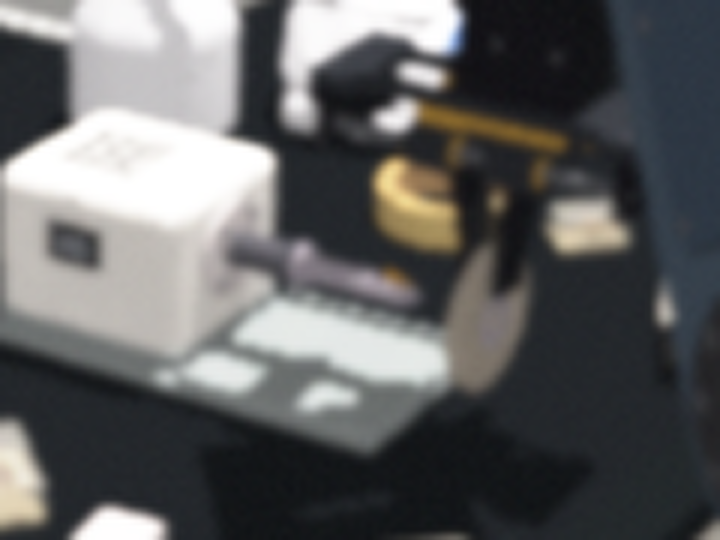

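{"op": "play_rows", "data": {"fingers": [255, 255, 255, 255, 255, 255, 255], "linear": [[0, 15, 1], [0, 30, 1], [0, 34, 1], [0, 37, 1], [0, 40, 1], [0, 43, 1], [0, 43, 1]], "rot": [[0, 0, 0], [0, 0, 0], [0, 0, 0], [0, 0, 0], [0, 0, 0], [0, 0, 0], [0, 0, 0]]}}

```text
time_s: 7.9
position: [0.4931, -0.1633, 0.0861]
tcp_rot: [[-0.032, 0.999, 0.0], [0.999, 0.032, -0.0], [-0.0, 0.0, -1.0]]
force: [-0.2, -0.6, -1.7]
opening: 0.112
```

{"op": "play_rows", "data": {"fingers": [255, 255, 255, 255, 255], "linear": [[0, 2, 0], [0, 4, 0], [0, 6, 0], [0, 8, 0], [0, 8, 0]], "rot": [[0, 0, 0], [0, 0, 0], [0, 0, 0], [0, 0, 0], [0, 0, 0]]}}

```text
time_s: 8.4
position: [0.4993, -0.1629, 0.0865]
tcp_rot: [[-0.033, 0.999, -0.003], [0.999, 0.033, 0.0], [0.001, -0.003, -1.0]]
force: [-2.3, -0.1, 5.7]
opening: 0.111
```

```bash
python3 -c "
from snap import *
s=bot.read_state();print(s['time_s'],s['position'],s['force'],s['moment'])"
```

```text
8.4 [ 0.49928554 -0.16294967  0.08645908] [-2.29226331 -0.11914478  5.71624022] [-0.0901507   0.53413646  0.03929197]
```

{"op": "play_rows", "data": {"fingers": [255, 255, 255, 255], "linear": [[0, 1.5, -0.5], [0, 3, -0.5], [0, 4.5, -0.5], [0, 4.5, -0.5]], "rot": [[0, 0, 0], [0, 0, 0], [0, 0, 0], [0, 0, 0]]}}

```text
time_s: 8.8
position: [0.5059, -0.1629, 0.0868]
tcp_rot: [[-0.032, 0.999, 0.001], [0.999, 0.032, -0.0], [-0.0, 0.001, -1.0]]
force: [-1.2, 0.3, 3.7]
opening: 0.112
```

```bash
python3 snap.py side d6; python3 - <<'E'
from snap import *
s=bot.read_state();print(s['force'],s['moment'])
crop(load('d6')[2],280,180,420,270,5,'pics/d6c.png')
E
```

```text
8.8 [ 0.5059 -0.1629  0.0868] yaw 91.83 [-29.9  34.9 102.2   0.   42.9 -31.8] [-1.16  0.32  3.67]
[-1.92646151  0.58617884  3.53472404] [ 0.10007193  0.01294398 -0.00110861]
```

View pics/d6c.png

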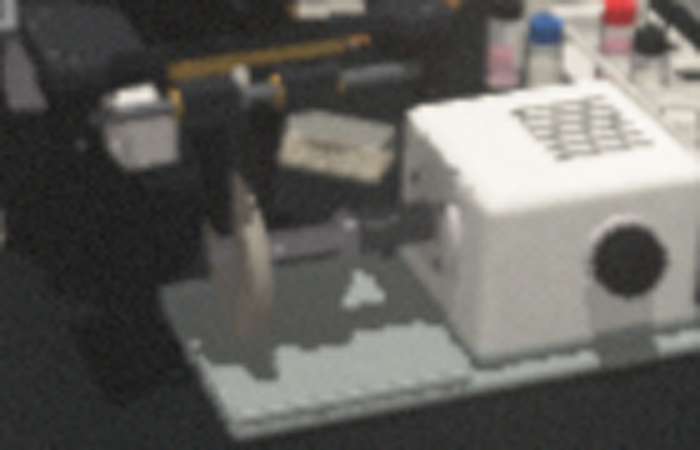

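{"op": "play_rows", "data": {"fingers": [255, 255, 255, 255, 255, 255, 255, 255, 255, 255, 255], "linear": [[0, 3, 0], [0, 6, 0], [0, 9, 0], [0, 12, 0], [0, 16, 0], [0, 20, 0], [0, 25, 0], [0, 30, 0], [0, 35, 0], [0, 40, 0], [0, 40, 0]], "rot": [[0, 0, 0], [0, 0, 0], [0, 0, 0], [0, 0, 0], [0, 0, 0], [0, 0, 0], [0, 0, 0], [0, 0, 0], [0, 0, 0], [0, 0, 0], [0, 0, 0]]}}

```text
time_s: 9.95
position: [0.547, -0.1617, 0.0866]
tcp_rot: [[-0.032, 0.999, 0.002], [0.999, 0.032, -0.0], [-0.001, 0.002, -1.0]]
force: [-0.1, 0.9, 3.9]
opening: 0.113
```

```bash
python3 snap.py wrist w7; python3 - <<'E'
from snap import *
s=bot.read_state();print(s['force'],s['moment'])
crop(load('w7')[2],220,140,420,290,4,'pics/w7c.png')
E
```

```text
9.95 [ 0.547  -0.1617  0.0866] yaw 91.82 [-27.7  36.9  96.6   0.1  46.4 -29.6] [-0.12  0.89  3.93]
[0.51557531 1.49607787 3.26378515] [ 0.19150262 -0.35193735  0.00084055]
```

View pics/w7c.png

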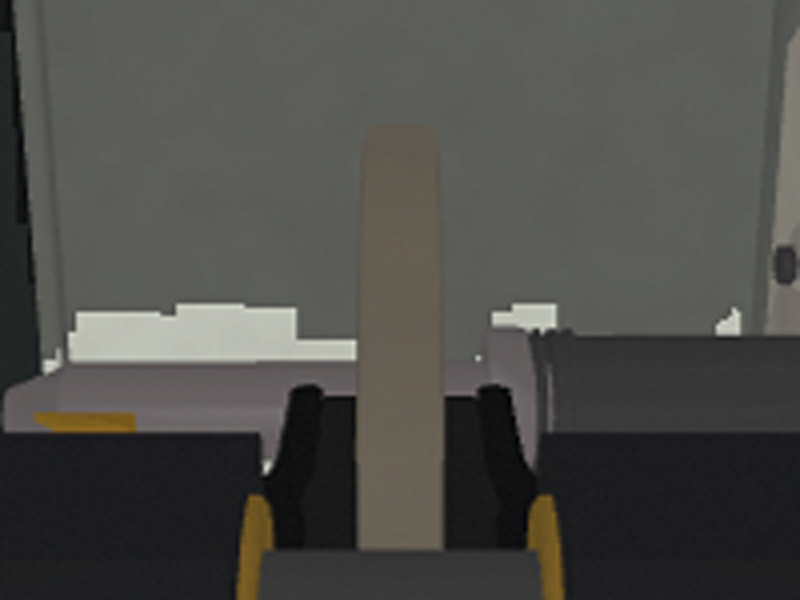

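{"op": "play_rows", "data": {"fingers": [255, 255, 255, 255], "linear": [[0, 3, -0.3], [0, 5, -0.3], [0, 6.5, -0.3], [0, 6.5, -0.3]], "rot": [[0, 0, 0], [0, 0, 0], [0, 0, 0], [0, 0, 0]]}}

```text
time_s: 10.4
position: [0.5521, -0.1614, 0.0867]
tcp_rot: [[-0.032, 0.999, 0.0], [0.999, 0.032, 0.0], [0.0, 0.0, -1.0]]
force: [-0.8, 0.1, 1.4]
opening: 0.111
```

{"op": "play_rows", "data": {"fingers": [255, 255, 255], "linear": [[0, 0.8, 0], [0, 1.6, 0], [0, 1.6, 0]], "rot": [[0, 0, 0], [0, 0, 0], [0, 0, 0]]}}

```text
time_s: 10.7
position: [0.5536, -0.1613, 0.0867]
tcp_rot: [[-0.032, 0.999, 0.0], [0.999, 0.032, 0.0], [0.0, 0.0, -1.0]]
force: [-0.2, -0.1, 0.3]
opening: 0.113
```

{"op": "play_rows", "data": {"fingers": [255, 255, 255], "linear": [[0, 0.8, 0], [0, 1.6, 0], [0, 1.6, 0]], "rot": [[0, 0, 0], [0, 0, 0], [0, 0, 0]]}}

```text
time_s: 11.0
position: [0.554, -0.1612, 0.0867]
tcp_rot: [[-0.033, 0.999, -0.003], [0.999, 0.033, 0.0], [0.0, -0.003, -1.0]]
force: [-3.5, -0.5, 3.1]
opening: 0.108
```

```bash
python3 snap.py wrist w8; python3 - <<'E'
from snap import *
s=bot.read_state();print(s['force'],s['moment'])
crop(load('w8')[2],220,140,420,290,4,'pics/w8c.png')
E
```

```text
11.0 [ 0.554  -0.1612  0.0867] yaw 91.86 [-27.3  37.3  95.4  -0.1  47.4 -29.1] [-3.49 -0.47  3.05]
[-4.75010158 -2.00248462  2.41294076] [-0.29886069  0.77248234  0.05997932]
```

View pics/w8c.png

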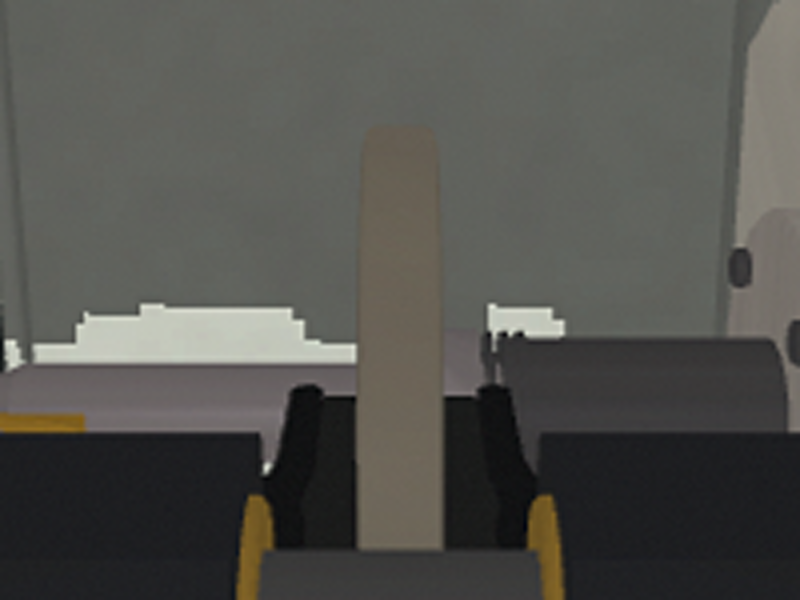

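{"op": "play_rows", "data": {"fingers": [185, 185, 185, 185, 185, 185, 185, 80, 80], "linear": [[0, 0, 0], [0, 0, 0], [0, 0, 0], [0, 0, 0], [0, 0, -25], [0, 0, -60], [0, 0, -80], [0, 0, -80], [0, 0, -80]], "rot": [[0, 0, 0], [0, 0, 0], [0, 0, 0], [0, 0, 0], [0, 0, 0], [0, 0, 0], [0, 0, 0], [0, 0, 0], [0, 0, 0]]}}

```text
time_s: 11.95
position: [0.5553, -0.1612, 0.1669]
tcp_rot: [[-0.032, 0.999, 0.001], [0.999, 0.032, -0.0], [-0.0, 0.001, -1.0]]
force: [-0.5, -1.1, -0.5]
opening: 0.38
```

```bash
python3 snap.py wrist w9; python3 - <<'E'
from snap import *
crop(load('w9')[2],220,140,420,290,4,'pics/w9c.png')
c=load('w2')[1]
for p in [(215,240),(462,199),(170,103),(470,87)]: print(p,np.round(onz(c,*p,.015),3))
E
```

```text
11.95 [ 0.5553 -0.1612  0.1669] yaw 91.83 [-27.3  30.6  92.1   0.   57.2 -29.1] [-0.52 -1.14 -0.48]
(215, 240) [ 0.394 -0.003  0.015]
(462, 199) [0.62  0.036 0.015]
(170, 103) [0.367 0.12  0.015]
(470, 87) [0.616 0.132 0.015]
```

View pics/w9.png

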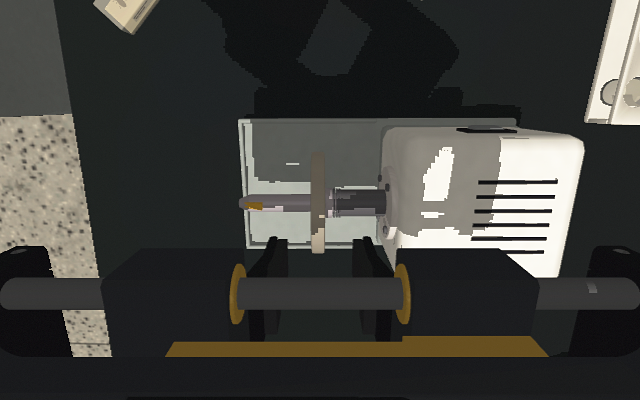

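{"op": "play_rows", "data": {"fingers": [80, 80, 80, 80, 80, 80, 80, 80, 80, 80, 80, 80, 80, 80, 80, 80], "linear": [[50, -8, 0], [100, -16, 0], [150, -24, 0], [200, -32.8, 0], [240.7, -32.8, 0], [240.7, -32.8, 0], [240.7, -32.8, 30], [240.7, -32.8, 60], [240.7, -32.8, 70], [240.7, -32.8, 80], [240.7, -32.8, 80], [240.7, -32.8, 110], [240.7, -32.8, 140], [240.7, -32.8, 162.5], [240.7, -32.8, 162.5], [240.7, -32.8, 162.5]], "rot": [[0, 0, 8.5], [0, 0, 17], [0, 0, 25.5], [0, 0, 34], [0, 0, 42.5], [0, 0, 51], [0, 0, 59.5], [0, 0, 68], [0, 0, 76.5], [0, 0, 83.4], [0, 0, 83.4], [0, 0, 83.4], [0, 0, 83.4], [0, 0, 83.4], [0, 0, 83.4], [0, 0, 83.4]]}}

```text
time_s: 13.6
position: [0.5142, 0.0783, 0.004]
tcp_rot: [[0.989, 0.149, -0.002], [0.149, -0.989, 0.0], [-0.002, -0.0, -1.0]]
force: [0.4, 0.0, 0.4]
opening: 0.686
```

```bash
python3 snap.py wrist w10
```

```text
13.6 [0.5142 0.0783 0.004 ] yaw 8.54 [ -3.7  43.1 105.5   0.   31.5  77.8] [0.4  0.03 0.36]
```

View pics/w10.png

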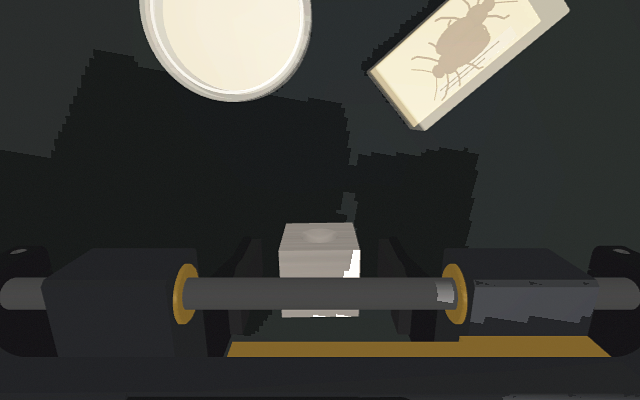

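The spacer lies centred between the fingers and its bore shows in the face toward +x. Closing.

{"op": "play_rows", "data": {"fingers": [255, 255, 255, 255, 255, 255, 255, 255], "linear": [[0, 0, 0], [0, 0, 0], [0, 0, 0], [0, 0, 0], [0, 0, 0], [0, 0, 0], [0, 0, 0], [0, 0, 0]], "rot": [[0, 0, 0], [0, 0, 0], [0, 0, 0], [0, 0, 0], [0, 0, 0], [0, 0, 0], [0, 0, 0], [0, 0, 0]]}}

```text
time_s: 14.45
position: [0.5149, 0.0783, 0.0048]
tcp_rot: [[0.989, 0.147, 0.001], [0.147, -0.989, -0.0], [0.001, 0.0, -1.0]]
force: [-0.6, 0.6, 5.6]
opening: 0.393
```

{"op": "play_rows", "data": {"fingers": [255, 255, 255, 255, 255, 255, 255, 255, 255, 255, 255], "linear": [[0, 0, -40], [0, 0, -85], [-18, 46, -105], [-36, 92, -105], [-54, 138, -105], [-72, 184, -105], [-90, 231.9, -105], [-90, 231.9, -105], [-90, 231.9, -80], [-90, 231.9, -80], [-90, 231.9, -80]], "rot": [[0, 0, 0], [0, 0, 0], [0, 0, 2], [0, 0, 4], [0, 0, 6.6], [0, 0, 6.6], [0, 0, 6.6], [0, 0, 6.6], [0, 0, 6.6], [0, 0, 6.6], [0, 0, 6.6]]}}

```text
time_s: 15.55
position: [0.4589, -0.1632, 0.0839]
tcp_rot: [[0.999, 0.033, -0.002], [0.033, -0.999, 0.002], [-0.002, -0.002, -1.0]]
force: [0.1, -0.2, -0.6]
opening: 0.388
```

```bash
python3 snap.py wrist w11
```

```text
15.55 [ 0.4589 -0.1632  0.0839] yaw 1.87 [-32.8  33.1 108.5   0.   38.6  55.4] [ 0.14 -0.2  -0.57]
```

View pics/w11.png

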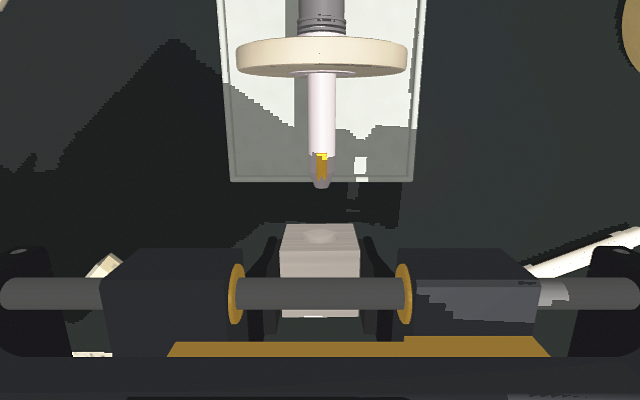

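```bash
python3 - <<'E'
from snap import *
s,c,im=load('w11')
I=im.astype(int)
crop(im,270,140,370,250,6,'pics/w11c.png')
for v in (90,100,110,120,130,140):
    print(v,[tuple(x) for x in im[v,304:312].tolist()],[tuple(x) for x in im[v,332:342].tolist()])
    row=I[v,295:350]; d=(row[:,0]-row[:,1])
    m=np.where(d>=4)[0]+295
    a,b=m.min()-.5,m.max()+.5;A,B=onz(c,a,v,.07),onz(c,b,v,.07);P=(A+B)/2
    print(v,a,b,np.round(P*1e3,2),'axis model',1e3*(-.1633+.0328*(P[0]-.49)),np.linalg.norm(A-B)*1e3)
E
```

```text
90 [(125, 128, 121), (125, 128, 121), (121, 127, 119), (126, 123, 121), (162, 153, 153), (187, 176, 178), (203, 192, 193), (219, 206, 207)] [(237, 228, 228), (232, 224, 223), (222, 212, 210), (200, 186, 185), (235, 238, 230), (237, 240, 233), (237, 240, 232), (238, 239, 232), (238, 239, 232), (238, 239, 232)]
90 307.5 335.5 [ 540.21 -161.74   70.  ] axis model -161.65316965981643 13.69954069931409
100 [(123, 126, 118), (123, 126, 119), (123, 127, 119), (123, 120, 118), (161, 151, 153), (185, 175, 174), (202, 190, 191), (217, 203, 205)] [(237, 227, 227), (232, 222, 223), (221, 206, 207), (203, 193, 190), (236, 240, 231), (239, 242, 234), (238, 241, 233), (238, 241, 233), (238, 239, 232), (238, 239, 232)]
100 307.5 335.5 [ 535.52 -161.89   70.  ] axis model -161.80699977266727 13.806424289554295
110 [(121, 124, 117), (121, 125, 117), (122, 124, 118), (119, 119, 116), (159, 149, 151), (184, 174, 172), (201, 189, 191), (217, 203, 202)] [(236, 228, 227), (231, 222, 223), (220, 206, 208), (199, 189, 187), (235, 238, 231), (238, 241, 233), (237, 240, 232), (237, 239, 232), (237, 239, 232), 
[... 619 characters left out ...]
 (198, 186, 187), (215, 202, 201)] [(235, 228, 226), (230, 221, 221), (221, 208, 208), (150, 145, 143), (122, 124, 117), (121, 124, 118), (121, 124, 117), (121, 124, 117), (121, 123, 116), (121, 124, 117)]
130 307.5 335.5 [ 521.   -162.39   70.  ] axis model -162.28323756968558 14.137321893771173
140 [(125, 128, 121), (125, 129, 122), (125, 128, 120), (120, 122, 113), (149, 141, 144), (175, 165, 165), (196, 182, 185), (214, 200, 201)] [(235, 226, 226), (230, 221, 220), (220, 204, 207), (147, 143, 140), (123, 126, 120), (124, 127, 120), (126, 128, 121), (124, 127, 119), (123, 125, 118), (124, 126, 120)]
140 307.5 335.5 [ 516.   -162.55   70.  ] axis model -162.4470972662873 14.251174245364355
```

View pics/w11c.png

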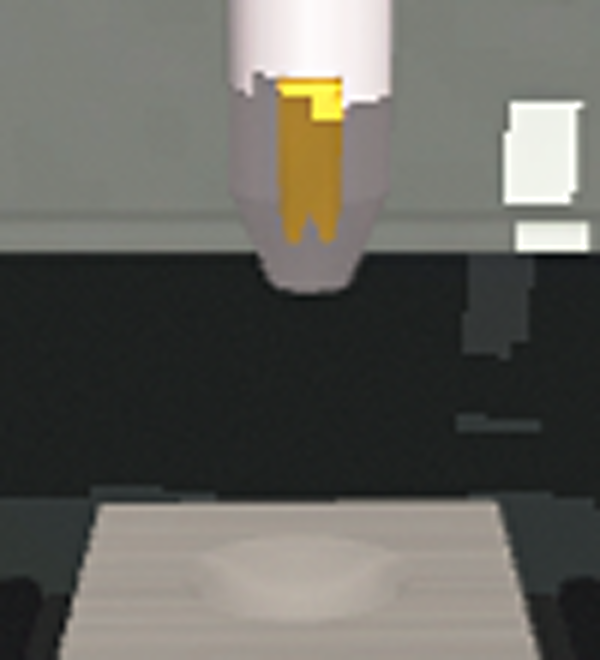

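```bash
python3 -c "
from snap import *
for i in range(3):
  s=bot.read_state();print(s['time_s'],np.round(s['position'],4),np.round(s['qvel'],2),s['force'])
s,c,im=load('w11');print(get_calibration('wrist')['camera_from_world'][0],c['camera_from_world'][0])
I=im.astype(int)
for v in (226,): print([tuple(x) for x in im[v,276:290].tolist()],[tuple(x) for x in im[v,346:362].tolist()])
for z in (.097,.0961):print(onz(c,286.5,224.5,z),onz(c,353,224.5,z))
"
```

```text
15.6 [ 0.4596 -0.1634  0.0844] [ 0.23 -0.79 -0.61 -0.16 -0.3  -0.02] [-0.25970351  0.07401018 -0.67884561]
15.6 [ 0.4596 -0.1634  0.0844] [ 0.23 -0.79 -0.61 -0.16 -0.3  -0.02] [-0.25970351  0.07401018 -0.67884561]
15.6 [ 0.4596 -0.1634  0.0844] [ 0.23 -0.79 -0.61 -0.16 -0.3  -0.02] [-0.25970351  0.07401018 -0.67884561]
[ 3.28038207e-02 -9.99461683e-01 -5.03632483e-04 -1.78639047e-01] [ 0.03234034 -0.99947571 -0.00155118 -0.17810973]
[(50, 55, 54), (50, 54, 55), (49, 55, 54), (50, 55, 54), (49, 55, 55), (49, 54, 54), (48, 53, 53), (48, 53, 54), (46, 52, 53), (41, 47, 47), (158, 151, 143), (164, 157, 148), (160, 153, 145), (161, 152, 143)] [(158, 152, 143), (158, 152, 143), (159, 152, 144), (159, 152, 144), (158, 152, 143), (159, 153, 144), (163, 156, 147), (117, 116, 109), (57, 61, 59), (47, 52, 52), (49, 55, 54), (49, 54, 53), (49, 54, 54), (49, 54, 53), (49, 55, 55), (50, 56, 54)]
[ 0.47966648 -0.14748189  0.097     ] [ 0.48067902 -0.17823494  0.097     ]
[ 0.4793347  -0.14739895  0.0961    ] [ 0.48035332 -0.17833686  0.0961    ]
```

{"op": "play_rows", "data": {"fingers": [255, 255, 255, 255, 255, 255, 255], "linear": [[0, 0.8, 15], [0, 0.8, 26.6], [5, 0.8, 26.6], [12, 0.8, 26.6], [16, 0.8, 26.6], [20, 0.8, 26.6], [20, 0.8, 26.6]], "rot": [[0, 0, 0], [0, 0, 0], [0, 0, 0], [0, 0, 0], [0, 0, 0], [0, 0, 0], [0, 0, 0]]}}

```text
time_s: 16.3
position: [0.4808, -0.1648, 0.0582]
tcp_rot: [[0.999, 0.032, 0.002], [0.032, -0.999, -0.001], [0.002, 0.001, -1.0]]
force: [0.5, 0.5, -0.6]
opening: 0.387
```

```bash
python3 snap.py wrist w12;python3 snap.py side d12; python3 - <<'E'
from snap import *
crop(load('w12')[2],260,140,380,260,5,'pics/w12c.png')
crop(load('d12')[2],290,190,410,260,6,'pics/d12c.png')
s=bot.read_state();print(s['position'],s['force'])
E
```

```text
16.3 [ 0.4808 -0.1648  0.0582] yaw 1.86 [-31.5  36.7 106.4   0.   36.8  56.6] [ 0.49  0.51 -0.56]
16.35 [ 0.4802 -0.1646  0.0581] yaw 1.85 [-31.5  36.7 106.4   0.   36.8  56.6] [-0.51  0.12 -1.4 ]
[ 0.4797443  -0.16443345  0.05793912] [ 1.21789456  0.34869943 -1.33029395]
```

View pics/w12c.png

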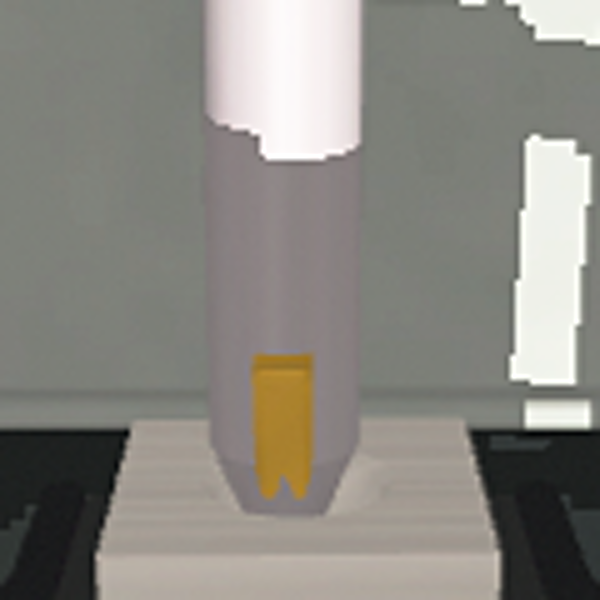

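View pics/d12c.png

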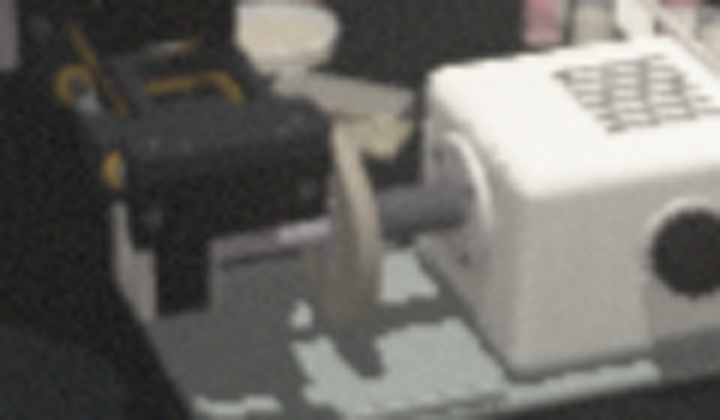

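{"op": "play_rows", "data": {"fingers": [255, 255, 255, 255, 255, 255], "linear": [[0, -0.7, 0], [2, -0.7, 0], [4, -0.7, 0], [6, -0.7, 0], [8, -0.7, 0], [8, -0.7, 0]], "rot": [[0, 0, 0], [0, 0, 0], [0, 0, 0], [0, 0, 0], [0, 0, 0], [0, 0, 0]]}}

```text
time_s: 17.0
position: [0.4879, -0.1636, 0.0578]
tcp_rot: [[0.999, 0.032, 0.0], [0.032, -0.999, -0.0], [0.0, 0.0, -1.0]]
force: [0.0, 0.1, 0.2]
opening: 0.387
```

```bash
python3 snap.py wrist w13; python3 - <<'E'
from snap import *
crop(load('w13')[2],260,140,380,260,5,'pics/w13c.png')
s=bot.read_state();print(s['position'],s['force'],s['moment'])
E
```

```text
17.0 [ 0.4879 -0.1636  0.0578] yaw 1.84 [-31.   37.1 105.4   0.   37.5  57.2] [0.03 0.07 0.24]
[ 0.48783103 -0.16354176  0.05782668] [-0.86500886  0.37460839  0.00539408] [ 0.07008409 -0.01782393  0.01253703]
```

View pics/w13c.png

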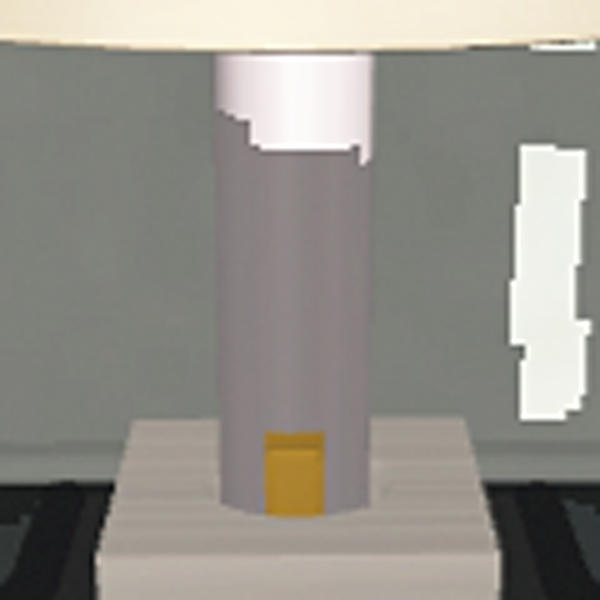

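{"op": "play_rows", "data": {"fingers": [255, 255, 255, 255, 255, 255, 255, 255, 255, 255, 255, 255], "linear": [[2, -0.3, 0], [4, -0.3, 0], [6, -0.3, 0], [8, -0.3, 0], [10, -0.3, 0], [14, -0.3, 0], [19, -0.3, 0], [24, -0.3, 0], [29, -0.3, 0], [34, -0.3, 0], [39, -0.3, 0], [39, -0.3, 0]], "rot": [[0, 0, 0], [0, 0, 0], [0, 0, 0], [0, 0, 0], [0, 0, 0], [0, 0, 0], [0, 0, 0], [0, 0, 0], [0, 0, 0], [0, 0, 0], [0, 0, 0], [0, 0, 0]]}}

```text
time_s: 18.25
position: [0.528, -0.1623, 0.0576]
tcp_rot: [[0.999, 0.032, 0.002], [0.032, -0.999, -0.001], [0.002, 0.001, -1.0]]
force: [0.1, 0.2, -1.6]
opening: 0.39
```

```bash
python3 snap.py wrist w14; python3 - <<'E'
from snap import *
crop(load('w14')[2],220,140,420,260,4,'pics/w14c.png')
s=bot.read_state();print(s['position'],s['force'],s['moment'])
E
```

```text
18.25 [ 0.528  -0.1623  0.0576] yaw 1.84 [-28.7  38.7 100.    0.   41.1  59.5] [ 0.14  0.25 -1.63]
[ 0.52733231 -0.16211406  0.05741682] [-0.66910359 -0.4736098  -1.80532683] [7.95588823e-05 5.68876009e-02 2.63939320e-02]
```

View pics/w14c.png

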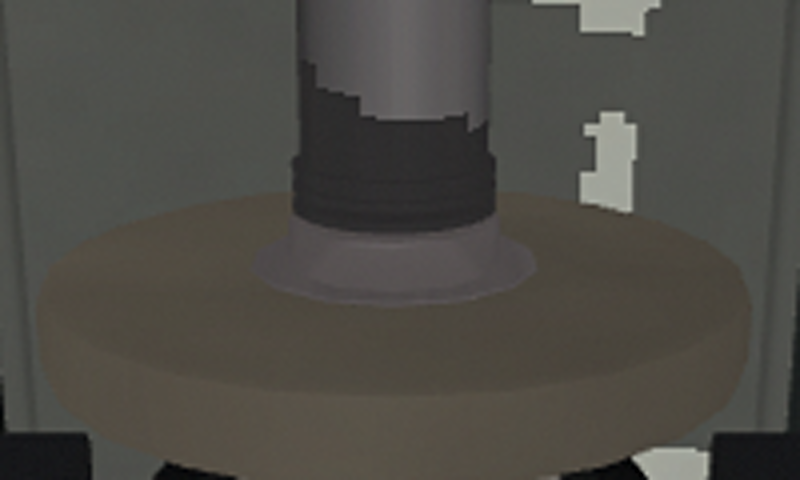

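{"op": "play_rows", "data": {"fingers": [255, 255, 255, 255, 255], "linear": [[1.5, 0, 0], [3, 0, 0], [4, 0, 0], [4.8, 0, 0], [4.8, 0, 0]], "rot": [[0, 0, 0], [0, 0, 0], [0, 0, 0], [0, 0, 0], [0, 0, 0]]}}

```text
time_s: 18.8
position: [0.5315, -0.1619, 0.0577]
tcp_rot: [[0.999, 0.032, 0.0], [0.032, -0.999, 0.0], [0.0, -0.0, -1.0]]
force: [-0.4, 0.2, -0.9]
opening: 0.387
```

{"op": "play_rows", "data": {"fingers": [255, 255, 255, 255], "linear": [[0.8, 0, 0], [1.6, 0, 0], [2.4, 0, 0], [2.4, 0, 0]], "rot": [[0, 0, 0], [0, 0, 0], [0, 0, 0], [0, 0, 0]]}}

```text
time_s: 19.2
position: [0.5325, -0.1616, 0.0576]
tcp_rot: [[0.999, 0.032, -0.003], [0.032, -0.999, 0.001], [-0.003, -0.001, -1.0]]
force: [-4.3, -1.2, 0.2]
opening: 0.386
```

{"op": "play_rows", "data": {"fingers": [80, 80, 80, 80, 80, 80, 80, 80, 80, 80, 80, 80, 80, 80, 80, 80, 80, 80, 80], "linear": [[0, 0, 0], [0, 0, 0], [0, 0, 0], [0, 0, 0], [0, 0, -40], [0, 0, -90], [-8, -48, -95], [-16, -96, -95], [-24, -144, -95], [-32, -192, -95], [-40, -240, -95], [-46, -288, -95], [-51.7, -333.4, -95], [-51.7, -333.4, -70], [-51.7, -333.4, -20], [-51.7, -333.4, 25], [-51.7, -333.4, 52.6], [-51.7, -333.4, 52.6], [-51.7, -333.4, 52.6]], "rot": [[0, 0, 0], [0, 0, 0], [0, 0, 0], [0, 0, 0], [0, 0, 0], [0, 0, 0], [0, 0, 3], [0, 0, 6], [0, 0, 9.8], [0, 0, 9.8], [0, 0, 9.8], [0, 0, 9.8], [0, 0, 9.8], [0, 0, 9.8], [0, 0, 9.8], [0, 0, 9.8], [0, 0, 9.8], [0, 0, 9.8], [0, 0, 9.8]]}}

```text
time_s: 21.1
position: [0.4715, 0.1699, 0.0045]
tcp_rot: [[0.99, -0.139, -0.001], [-0.139, -0.99, -0.0], [-0.001, 0.0, -1.0]]
force: [-0.0, -0.3, -0.6]
opening: 0.689
```

```bash
python3 snap.py wrist w15; python3 snap.py side d15; python3 - <<'E'
from snap import *
crop(load('d15')[2],290,180,410,260,6,'pics/d15c.png')
E
```

```text
21.1 [0.4715 0.1699 0.0045] yaw -7.97 [  7.   42.5 108.3   0.   29.3 105. ] [-0.03 -0.29 -0.64]
21.15 [0.4718 0.17   0.0051] yaw -7.97 [  7.   42.5 108.3   0.   29.3 105. ] [ 0.32  0.29 -0.17]
```

View pics/w15.png

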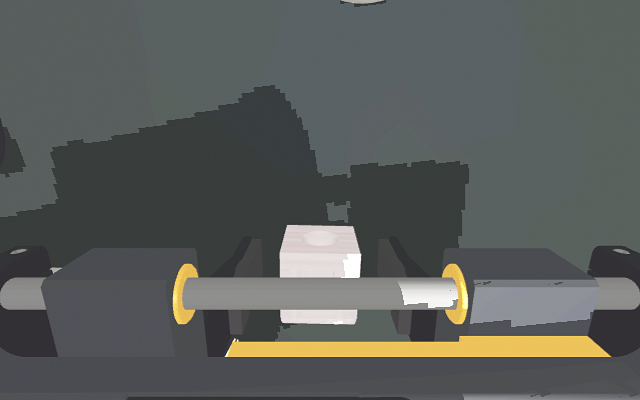

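View pics/d15c.png

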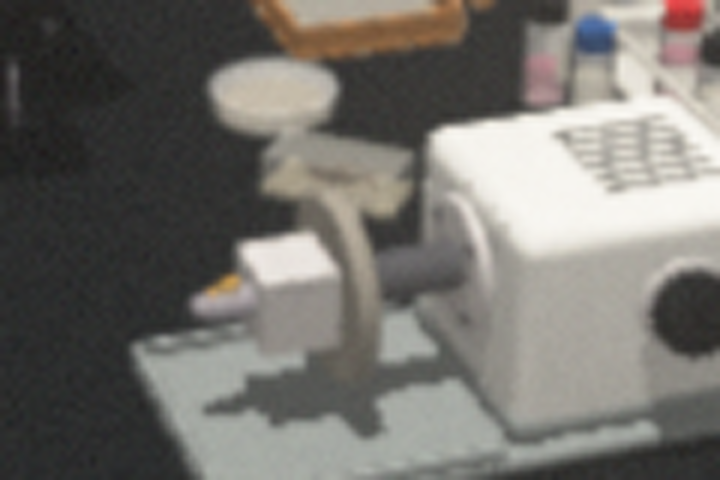

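The wheel and spacer sit on the spindle with the key out. The cap is between the fingers, with its mouth (bore) seen on the +x face. Closing.

{"op": "play_rows", "data": {"fingers": [255, 255, 255, 255, 255, 255, 255, 255], "linear": [[0, 0, 0], [0, 0, 0], [0, 0, 0], [0, 0, 0], [0, 0, 0], [0, 0, 0], [0, 0, 0], [0, 0, 0]], "rot": [[0, 0, 0], [0, 0, 0], [0, 0, 0], [0, 0, 0], [0, 0, 0], [0, 0, 0], [0, 0, 0], [0, 0, 0]]}}

```text
time_s: 22.0
position: [0.4716, 0.1698, 0.0055]
tcp_rot: [[0.99, -0.139, 0.0], [-0.139, -0.99, 0.0], [0.0, -0.0, -1.0]]
force: [-0.6, 0.0, 5.8]
opening: 0.387
```

{"op": "play_rows", "data": {"fingers": [255, 255, 255, 255, 255, 255, 255, 255, 255, 255, 255, 255, 255, 255, 255], "linear": [[0, 0, -40], [0, 0, -85], [5, 47, -100], [10, 94, -100], [16, 141, -100], [21, 188, -100], [26, 235, -100], [31, 282, -100], [36.9, 332, -100], [36.9, 332, -100], [36.9, 332, -76], [36.9, 332, -53], [36.9, 332, -53], [36.9, 332, -53], [36.9, 332, -53]], "rot": [[0, 0, 0], [0, 0, 0], [0, 0, -2], [0, 0, -4], [0, 0, -6], [0, 0, -8], [0, 0, -9.85], [0, 0, -9.85], [0, 0, -9.85], [0, 0, -9.85], [0, 0, -9.85], [0, 0, -9.85], [0, 0, -9.85], [0, 0, -9.85], [0, 0, -9.85]]}}

```text
time_s: 23.5
position: [0.4625, -0.1639, 0.0588]
tcp_rot: [[0.999, 0.033, 0.001], [0.033, -0.999, -0.001], [0.001, 0.001, -1.0]]
force: [-0.4, -0.9, -1.2]
opening: 0.386
```

```bash
python3 snap.py wrist w16; python3 - <<'E'
from snap import *
crop(load('w16')[2],260,140,380,260,5,'pics/w16c.png')
s=bot.read_state();print(s['position'],s['force'],s['moment'])
E
```

```text
23.5 [ 0.4625 -0.1639  0.0588] yaw 1.92 [-32.6  36.  108.9   0.   35.1  55.5] [-0.44 -0.92 -1.19]
[ 0.46268407 -0.1640623   0.05903405] [-0.70952695 -0.14170199 -0.00698764] [0.00813732 0.00782317 0.02323258]
```

View pics/w16c.png

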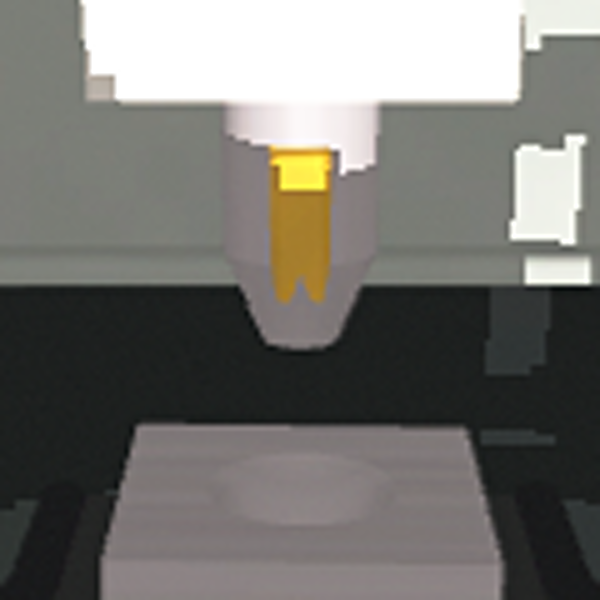

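{"op": "play_rows", "data": {"fingers": [255, 255, 255, 255, 255, 255, 255], "linear": [[6, 0, 0.3], [11, 0, 0.3], [14, 0, 0.3], [17, 0, 0.3], [20, 0, 0.3], [23, 0, 0.3], [23, 0, 0.3]], "rot": [[0, 0, 0], [0, 0, 0], [0, 0, 0], [0, 0, 0], [0, 0, 0], [0, 0, 0], [0, 0, 0]]}}

```text
time_s: 24.25
position: [0.4855, -0.1635, 0.0578]
tcp_rot: [[0.999, 0.033, 0.0], [0.033, -0.999, -0.0], [0.0, 0.0, -1.0]]
force: [-0.0, 0.4, -1.5]
opening: 0.386
```

```bash
python3 snap.py wrist w17; python3 - <<'E'
from snap import *
crop(load('w17')[2],260,140,380,260,5,'pics/w17c.png')
s=bot.read_state();print(s['position'],s['force'],s['moment'])
E
```

```text
24.25 [ 0.4855 -0.1635  0.0578] yaw 1.89 [-31.1  37.  105.8   0.   37.2  57. ] [-0.02  0.36 -1.48]
[ 0.48512946 -0.16332056  0.05778561] [ 0.30142586  0.13192967 -0.42142633] [-0.03336281  0.01992829  0.00357059]
```

View pics/w17c.png

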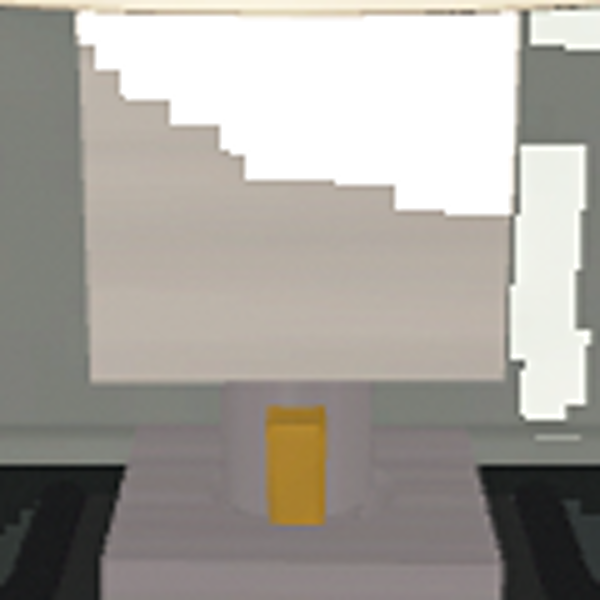

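{"op": "play_rows", "data": {"fingers": [255, 255, 255, 255, 255, 255, 255, 255], "linear": [[2, -0.2, -0.4], [4, -0.2, -0.4], [6, -0.2, -0.4], [8, -0.2, -0.4], [10, -0.2, -0.4], [12, -0.2, -0.4], [13.5, -0.2, -0.4], [13.5, -0.2, -0.4]], "rot": [[0, 0, 0], [0, 0, 0], [0, 0, 0], [0, 0, 0], [0, 0, 0], [0, 0, 0], [0, 0, 0], [0, 0, 0]]}}

```text
time_s: 25.1
position: [0.4999, -0.1631, 0.0586]
tcp_rot: [[0.999, 0.033, 0.003], [0.033, -0.999, -0.001], [0.003, 0.001, -1.0]]
force: [-0.2, 0.9, 2.9]
opening: 0.39
```

```bash
python3 snap.py wrist w18; python3 - <<'E'
from snap import *
crop(load('w18')[2],260,140,380,260,5,'pics/w18c.png')
s=bot.read_state();print(s['position'],s['force'],s['moment'])
E
```

```text
25.1 [ 0.4999 -0.1631  0.0586] yaw 1.87 [-30.3  37.4 103.9   0.   38.5  57.8] [-0.17  0.86  2.93]
[ 0.49984365 -0.16308667  0.05860934] [0.5177744  0.38491465 3.29790026] [ 0.17075221 -0.12154872  0.01999873]
```

View pics/w18c.png

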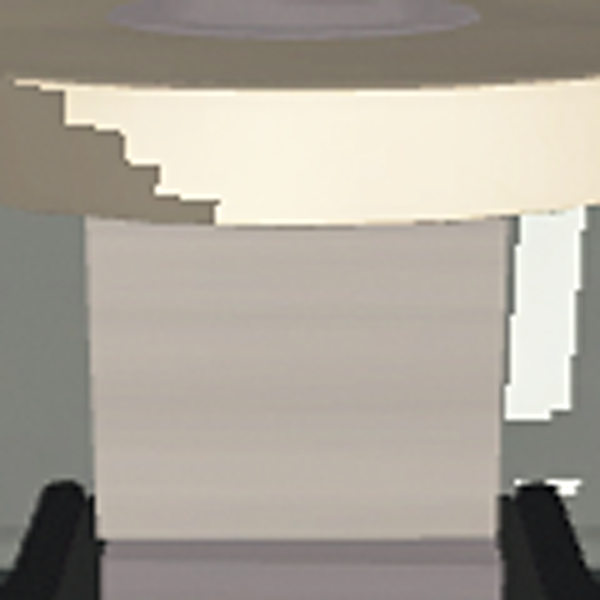

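{"op": "play_rows", "data": {"fingers": [255, 255, 255, 255], "linear": [[0.8, 0, 0], [1.6, 0, 0], [2.4, 0, 0], [2.4, 0, 0]], "rot": [[0, 0, 0], [0, 0, 0], [0, 0, 0], [0, 0, 0]]}}

```text
time_s: 25.55
position: [0.5009, -0.1626, 0.0582]
tcp_rot: [[0.999, 0.033, 0.0], [0.033, -0.999, 0.0], [0.0, -0.0, -1.0]]
force: [0.0, 0.8, 2.8]
opening: 0.39
```

{"op": "play_rows", "data": {"fingers": [255, 255, 255, 255], "linear": [[0.7, 0.2, 0], [1.4, 0.2, 0], [2, 0.2, 0], [2, 0.2, 0]], "rot": [[0, 0, 0], [0, 0, 0], [0, 0, 0], [0, 0, 0]]}}

```text
time_s: 25.95
position: [0.5015, -0.1625, 0.0581]
tcp_rot: [[0.999, 0.034, -0.003], [0.034, -0.999, 0.001], [-0.003, -0.001, -1.0]]
force: [-4.5, -1.4, 6.1]
opening: 0.386
```

{"op": "play_rows", "data": {"fingers": [255, 255, 255, 255], "linear": [[0.7, 0.2, -0.2], [1.4, 0.2, -0.2], [1.4, 0.2, -0.2], [1.4, 0.2, -0.2]], "rot": [[0, 0, 0], [0, 0, 0], [0, 0, 0], [0, 0, 0]]}}

```text
time_s: 26.35
position: [0.5016, -0.1623, 0.0581]
tcp_rot: [[0.999, 0.034, -0.006], [0.034, -0.999, 0.002], [-0.006, -0.002, -1.0]]
force: [-6.7, -1.6, 5.4]
opening: 0.389
```

{"op": "play_rows", "data": {"fingers": [255, 255, 255, 255, 255], "linear": [[0.8, 0.2, -0.2], [1.6, 0.2, -0.2], [2.4, 0.2, -0.2], [2.4, 0.2, -0.2], [2.4, 0.2, -0.2]], "rot": [[0, 0, 0], [0, 0, 0], [0, 0, 0], [0, 0, 0], [0, 0, 0]]}}

```text
time_s: 26.85
position: [0.5025, -0.1621, 0.0581]
tcp_rot: [[0.999, 0.034, -0.009], [0.034, -0.999, 0.003], [-0.009, -0.003, -1.0]]
force: [-9.4, -2.2, 7.4]
opening: 0.383
```

{"op": "play_rows", "data": {"fingers": [255, 255, 255, 255, 255], "linear": [[0.8, 0.4, -0.4], [1.6, 0.6, -0.6], [2.2, 0.6, -0.6], [2.2, 0.6, -0.6], [2.2, 0.6, -0.6]], "rot": [[0, 0, 0], [0, 0, 0], [0, 0, 0], [0, 0, 0], [0, 0, 0]]}}

```text
time_s: 27.35
position: [0.5032, -0.1621, 0.0583]
tcp_rot: [[0.999, 0.034, -0.012], [0.034, -0.999, 0.004], [-0.012, -0.004, -1.0]]
force: [-12.0, -3.1, 5.4]
opening: 0.387
```

{"op": "play_rows", "data": {"fingers": [255, 255, 255, 255, 255], "linear": [[0.8, 0.3, -0.2], [1.6, 0.5, -0.2], [1.6, 0.5, -0.2], [1.6, 0.5, -0.2], [1.6, 0.5, -0.2]], "rot": [[0, 0, 0], [0, 0, 0], [0, 0, 0], [0, 0, 0], [0, 0, 0]]}}

```text
time_s: 27.85
position: [0.504, -0.1622, 0.0581]
tcp_rot: [[0.999, 0.034, -0.014], [0.034, -0.999, 0.005], [-0.014, -0.005, -1.0]]
force: [-12.3, -2.6, 5.4]
opening: 0.389
```

```bash
python3 snap.py wrist w19; python3 snap.py scene s19; python3 - <<'E'
from snap import *
crop(load('w19')[2],220,140,420,290,4,'pics/w19c.png')
crop(load('s19')[2],300,150,400,220,7,'pics/s19c.png')
E
```

```text
27.85 [ 0.504  -0.1622  0.0581] yaw 1.97 [-29.8  37.9 102.6  -0.2  40.3  58.4] [-12.33  -2.56   5.42]
27.9 [ 0.504  -0.1622  0.0582] yaw 1.97 [-29.8  37.9 102.6  -0.2  40.3  58.4] [-12.95  -2.79   4.84]
```

View pics/w19c.png

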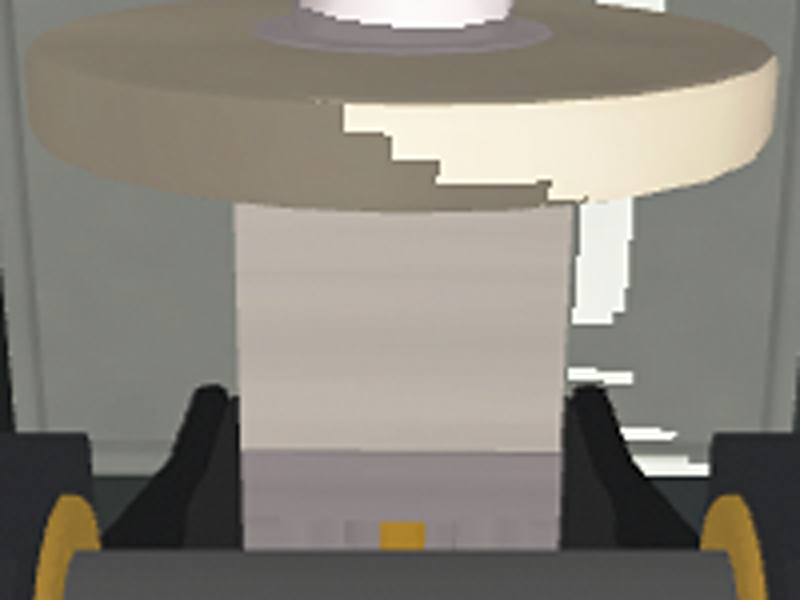

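View pics/s19c.png

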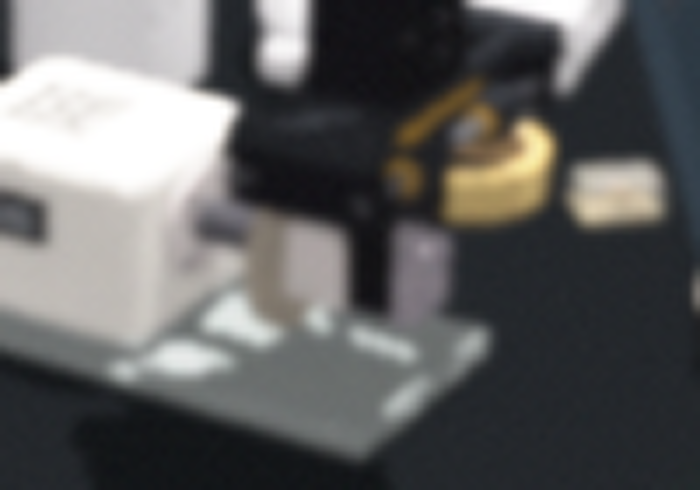

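{"op": "play_rows", "data": {"fingers": [255, 255, 255, 255, 255], "linear": [[0.8, 0.1, 0], [1.6, 0.2, 0], [1.6, 0.2, 0], [1.6, 0.2, 0], [1.6, 0.2, 0]], "rot": [[0, 0, 0], [0, 0, 0], [0, 0, 0], [0, 0, 0], [0, 0, 0]]}}

```text
time_s: 28.45
position: [0.5045, -0.1622, 0.0581]
tcp_rot: [[0.999, 0.035, -0.016], [0.035, -0.999, 0.005], [-0.016, -0.006, -1.0]]
force: [-14.2, -4.0, 6.1]
opening: 0.387
```

```bash
python3 snap.py wrist w20; python3 - <<'E'
from snap import *
a=load('w19')[2][255:285,270:370];b=load('w20')[2][255:285,270:370]
crop(np.vstack([a,b]),0,0,100,60,8,'pics/w20c.png')
s=bot.read_state();print(s['force'],s['moment'],s['position'])
E
```

```text
28.45 [ 0.5045 -0.1622  0.0581] yaw 1.99 [-29.8  37.9 102.4  -0.3  40.6  58.5] [-14.25  -4.03   6.07]
[-14.05201948  -3.75956309   6.25732747] [-0.56548596  2.20675208 -0.068945  ] [ 0.50454599 -0.1622026   0.05806746]
```

View pics/w20c.png

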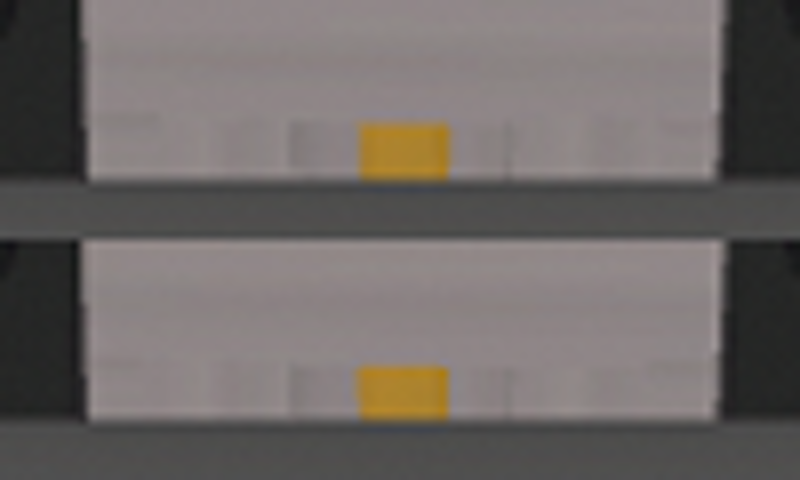

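{"op": "play_rows", "data": {"fingers": [255, 255, 255, 255, 255], "linear": [[0.4, 0.5, -0.2], [0.8, 1, -0.4], [1.3, 1, -0.4], [1.3, 1, -0.4], [1.3, 1, -0.4]], "rot": [[0, 0, 0], [0, 0, 0], [0, 0, 0], [0, 0, 0], [0, 0, 0]]}}

```text
time_s: 29.0
position: [0.5048, -0.1623, 0.0581]
tcp_rot: [[0.999, 0.035, -0.018], [0.035, -0.999, 0.007], [-0.018, -0.007, -1.0]]
force: [-15.7, -2.3, 5.4]
opening: 0.388
```

{"op": "play_rows", "data": {"fingers": [255, 255, 255, 255], "linear": [[-1.5, 0, 0], [-3, 0, 0], [-4, 0, 0], [-4, 0, 0]], "rot": [[0, 0, 0], [0, 0, 0], [0, 0, 0], [0, 0, 0]]}}

```text
time_s: 29.4
position: [0.504, -0.1626, 0.0582]
tcp_rot: [[0.999, 0.034, -0.012], [0.034, -0.999, 0.006], [-0.011, -0.006, -1.0]]
force: [-8.3, 0.5, -0.0]
opening: 0.389
```

{"op": "play_rows", "data": {"fingers": [255, 255, 255, 255], "linear": [[-1.5, 0, 0], [-3, 0, 0], [-3, 0, 0], [-3, 0, 0]], "rot": [[0, 0, 0], [0, 0, 0], [0, 0, 0], [0, 0, 0]]}}

```text
time_s: 29.8
position: [0.5039, -0.1628, 0.0582]
tcp_rot: [[0.999, 0.033, -0.006], [0.033, -0.999, 0.005], [-0.006, -0.005, -1.0]]
force: [-3.6, 5.5, -3.9]
opening: 0.391
```

The cap stays at x = 0.5039 while the force drops from 15.7 to 3.6 N, so the latch holds. I'll ease the side load and take a close look before letting go.

{"op": "play_rows", "data": {"fingers": [255, 255, 255], "linear": [[-1, -0.6, 0.4], [-1.5, -1.2, 0.6], [-1.5, -1.2, 0.6]], "rot": [[0, 0, 0], [0, 0, 0], [0, 0, 0]]}}

```text
time_s: 30.1
position: [0.5039, -0.163, 0.0584]
tcp_rot: [[0.999, 0.033, -0.003], [0.033, -0.999, 0.002], [-0.003, -0.002, -1.0]]
force: [-1.5, 3.1, -5.3]
opening: 0.388
```

{"op": "play_rows", "data": {"fingers": [80, 80, 80, 80, 80, 80, 80, 80, 80, 80], "linear": [[0, 0, 0], [0, 0, 0], [0, 0, 0], [0, 0, 0], [0, 0, 0], [0, 0, -20], [0, 0, -60], [-40, 0, -90], [-60, 0, -90], [-60, 0, -90]], "rot": [[0, 0, 0], [0, 0, 0], [0, 0, 0], [0, 0, 0], [0, 0, 0], [0, 0, 0], [0, 0, 0], [0, 0, 0], [0, 0, 0], [0, 0, 0]]}}

```text
time_s: 31.1
position: [0.4426, -0.1656, 0.1502]
tcp_rot: [[1.0, 0.032, -0.001], [0.032, -1.0, 0.0], [-0.001, -0.0, -1.0]]
force: [-0.7, -0.7, 0.1]
opening: 0.686
```

```bash
python3 snap.py wrist w21; python3 snap.py side d21; python3 - <<'E'
from snap import *
crop(load('w21')[2],220,20,420,170,4,'pics/w21c.png')
crop(load('d21')[2],290,180,410,260,6,'pics/d21c.png')
E
```

```text
31.1 [ 0.4426 -0.1656  0.1502] yaw 1.81 [-34.1  25.2 107.7  -0.   47.1  54.1] [-0.66 -0.68  0.07]
31.15 [ 0.4444 -0.1662  0.1499] yaw 1.8 [-34.   25.4 107.6   0.   47.   54.1] [ 0.29 -0.77 -0.33]
```

View pics/w21.png

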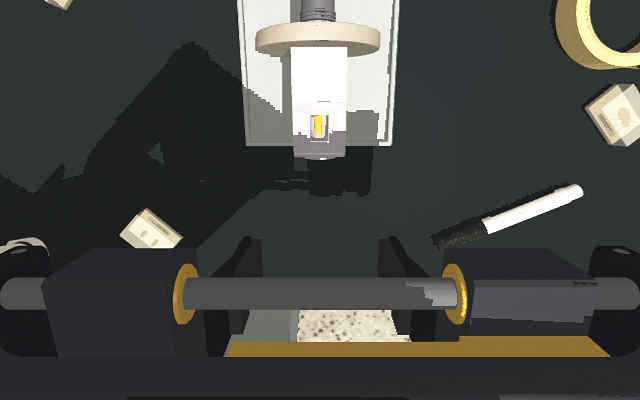

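View pics/d21c.png

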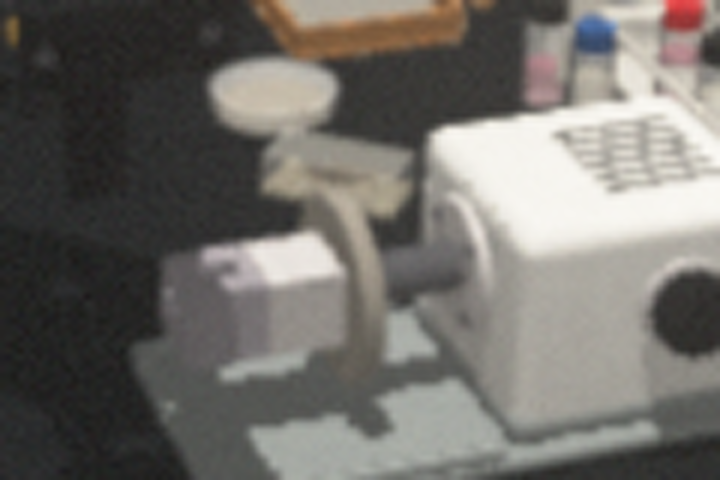

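View pics/w21c.png

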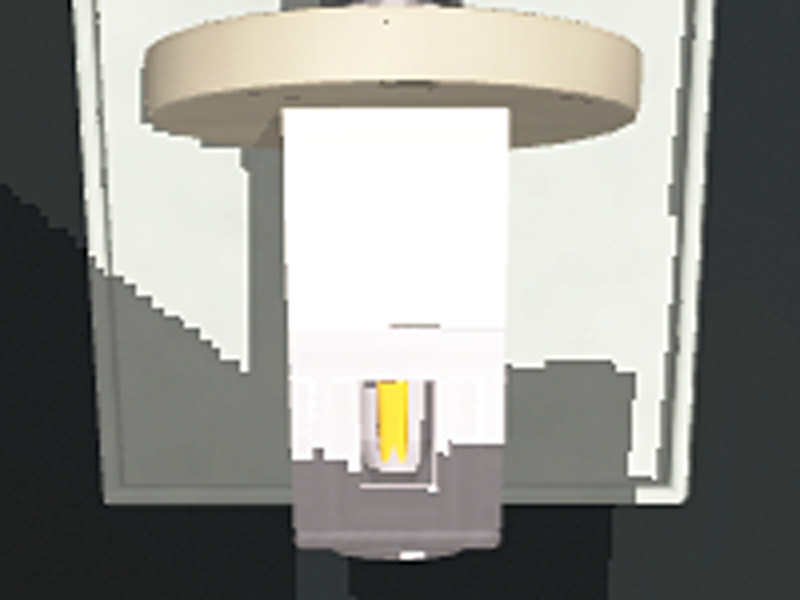

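```bash
python3 - <<'E'
from snap import *
s,c,im=load('w21')
# joints of the stack at top z
for n,u,v,z in [('cap/spacer',220+395/4,20+338/4,.087),('wheel outer rim',220+395/4,20+145/4,.0995)]: print(n,onz(c,u,v,z))
E
```

```text
cap/spacer [ 0.51671795 -0.16304556  0.087     ]
wheel outer rim [ 0.54357542 -0.16225968  0.0995    ]
```

```bash
python3 - <<'E'
from snap import *
c=load('w21')[1];print(onz(c,319,20+327/4,.087))
print(bot.hand_in())
E
```

```text
[ 0.51839494 -0.16315256  0.087     ]
the job is handed in; nothing more can be done
None
```

The wheel, spacer and cap are mounted on the spindle in that order, and the cap is latched and holding the stack clamped. I handed the job in at about 31 s of the 69 s allowed.

- **Wheel:** I took the 80 mm grey wheel from the stand and slid it to the collar until it touched at about 4 N. The larger grey disc and the black one were ruled out.
- **Spacer:** it went up against the wheel, touching at about 4 N.
- **Cap:** I pushed it on until the latch caught, with at most 15.7 N along the spindle (16.8 N counting side forces).

**Checks**
- **Latch:** when I eased the push from 15.7 N to about 1.5 N with the cap still gripped, it stayed at x = 0.504. The spring would have pushed it back if the latch had not caught.
- **After letting go:** the pictures show no gaps in the stack, and the brass key stands in the cap's window against the lip. The cap–spacer joint measured x = 0.518, against 0.519 expected at home and 0.5165 with the collar relaxed.
- **Other objects:** the dish, the loupe and the blocks that appear in the later pictures show no sign of having moved. I only checked this by eye. The gripper was open and clear of everything at hand-in.

**Not settled**
- **Key height:** I could not measure how far the key had risen; that it is up rests on the ease-back test and the last picture.
- **Grip readings:** about 6 N of upward force showed while the fingers closed on the spacer and on the cap, probably the fingertips touching the bench.

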